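# Load the wax saw's sled and put the scrapers away

### The arm

A 6-joint arm with a two-finger parallel gripper is mounted at the origin on the work surface. World frame = base frame: x ahead of the robot, y to its left, z up, the work surface at z = 0. Lengths are in m, angles in rad, forces in N, time in s.
With the tool pointing down it reaches from about 0.375 to 0.975 m from the base axis. Payload 3.8 kg.
Tool frame: the origin (TCP) lies midway between the tips of the shut fingers; the grasp point (between the pads) lies 19 mm behind it; z points along the fingers, y is the line along which they close (so a half turn about z gives the same grasp; the last joint's range is limited). The gripper opens to 85 mm and grips with 20 to 120 N. Pads are 22 mm wide; open, the fingers measure 114 mm over their backs; the gripper's body (76 mm by 85 mm) begins 54 mm behind the grasp point. The pads swing forward as they close: fully open they stand 13 mm farther back than shut.
Start: joints at [-1.359, 0.264, 1.604, -0, 1.274, -0.037], TCP at [0.166, -0.654, 0.198] pointing down, gripper open.
Joint ranges: [-2.63, 2.63], [-0.94, 2.18], [0.31, 2.57], [-1.31, 4.45], [0, 2.66], [-2.55, 2.55]. Speed limits (rad/s): [2.57, 2.57, 3.14, 3.14, 3.14, 3.14].

### API

Orientations are given as a rotation vector (axis times angle).
In Python, from workcell import sensors, viewer, job gives the robot as it stands.
- The arm moves only by the shell command python3 -m inch 'ROWS' [FORCE]. ROWS is JSON, one flat list of numbers, 7 for each row, row after row: the shift along the tool's x, y, z in mm, then the turn, a rotation vector about the tool's x, y, z in degrees, then the finger opening in mm, from 0 to 85.4. A call has exactly 8 rows; each row shifts and turns the commanded pose from where the row before left it, along the tool's axes as they then stand; what a row does not reach is not made up. A row lasts 1/10 s, in which the tool goes at most 50 mm and 8.59 degrees, less where a joint would pass 70% of its speed; a pose out of reach is approached as far as the arm can. A call is refused whole if a number of a shift passes 50 or a number of a turn 8.59, either way. A call with a gripper value outside its range is refused whole. The fingers move at their own pace and stop on an object; FORCE is the grip in N (left out, the last holds). Time passes only in rows, so rows that do not move let the fingers close, or fill a call up. It gives the time, the measured TCP pose, the force, the opening and the grip force at its end, in the units of the state.
- sensors.read_state(): the state, without advancing time (a new reading comes with each control period).
- viewer.read_camera(name): name is "scene" or "top" or "wrist"; returns the picture (384x512x3 uint8, red, green, blue); there is no depth.
- viewer.camera_params(name): a dict with "K" (3x3 intrinsics, pixels), "world_to_cam" (4x4, takes a point from world to camera coordinates). Camera axes: x right, y down, z forward; pixel columns grow to the right and rows downward; lengths in m; the calibration is good to about 2 mm. A picture is of the moment at which its call begins: read the wrist's pose just before it. camera_params takes no time and is no camera call; for the wrist camera it gives the pose at the moment of the call.
- job.finish_job(): hands the job in; it is judged then, once.
The state is a dict: "time": time; "q": joint angles; "joint_vel": joint speeds; "joint_torque": joint torques, N m; "tool_pos": TCP position; "tcp_rot": TCP orientation; "wrist_force": force on the tool from outside, world axes, zero at the start; "torque": the same for the moment, N m; "width": opening from 0.0 (shut) to 1.0 (fully open); "grip_force": force on a finger pad.
Only numpy, scipy, OpenCV 4.12 (cv2) and the standard library are available. Lean on these libraries where they do the work, as an engineer would, in place of code of your own. Each camera call takes 0.05 s, during which the arm holds its last target. There are 200 camera calls.

### The job

Get the wax saw ready for a run: lay every wax tube standing on the bench on its side in the sled's V-cradles, one to a cradle and centred, and then push the loaded sled fully home to the saw. Slide both flat scrapers blade first into the rack, one to a slot, until the brass cross-piece meets the wood, and leave the pot, dish and mallet alone.

Things in the scene. Friction and masses are not known exactly. Their poses are not given: they have to be found in the camera images.
- tube0: Blue hard-wax carving tube, a plain cylinder 30 mm in diameter and 110 mm long, about 70 g; starts standing upright on the bench. Origin at its middle (55 mm above its foot); its z axis runs along the tube. Two or three of the three tubes are present; an absent one reads None from the start.
- tube1: Blue hard-wax carving tube, a plain cylinder 30 mm in diameter and 110 mm long, about 70 g; starts standing upright on the bench. Origin at its middle (55 mm above its foot); its z axis runs along the tube. Two or three of the three tubes are present; an absent one reads None from the start.
- tube2: Blue hard-wax carving tube, a plain cylinder 30 mm in diameter and 110 mm long, about 70 g; starts standing upright on the bench. Origin at its middle (55 mm above its foot); its z axis runs along the tube. Two or three of the three tubes are present; an absent one reads None from the start.
- cradle0 (a point): Where the middle of a tube's axis lies when it rests centred in the right-hand (-y) cradle of the saw's sled, 47 mm above the bench. A cradle is two upward-open 90-degree V-brackets, 8 mm thick, 36 mm before and behind this point along the point's x axis (along the cradle, away from the robot; y left). V arms reach 21 mm to each side, 1 mm below the axis. Moves with the sled.
- cradle1 (a point): Where the middle of a tube's axis lies when it rests centred in the middle cradle of the saw's sled, 47 mm above the bench. A cradle is two upward-open 90-degree V-brackets, 8 mm thick, 36 mm before and behind this point along the point's x axis (along the cradle, away from the robot; y left). V arms reach 21 mm to each side, 1 mm below the axis. Moves with the sled.
- cradle2 (a point): Where the middle of a tube's axis lies when it rests centred in the left-hand (+y) cradle of the saw's sled, 47 mm above the bench. A cradle is two upward-open 90-degree V-brackets, 8 mm thick, 36 mm before and behind this point along the point's x axis (along the cradle, away from the robot; y left). V arms reach 21 mm to each side, 1 mm below the axis. Moves with the sled.
- saw: Bench saw: aluminium bed fixed to the bench, origin on the bench below the middle cradle's point when the sled is fully out; x along the bed, away from the robot. The three cradles are 60 mm apart side by side; the sled's deck between the brackets is 20 mm above the bench. Grey housing 70 mm high, 150 mm wide, from x = 212 to 298 mm; a black blade guard reaches 28 mm nearer.
- sled (a joint): Travel of the sled along its bed, in m: it starts 0 to 0.015 (pulled out towards the robot); 0.090 is fully home against its stop at the saw. It slides along the cradle's x axis, away from the robot, with about 3 N of friction, and stays where it is left.
- sled_plate (a point): Middle of the near face of the upright push plate on the robot-side end of the sled: an aluminium plate 70 mm wide, 10 mm thick, from 12 to 42 mm above the bench (this point is 30 mm above the bench), with a black strip along its top. x axis: the direction in which to push. Moves with the sled; 85 mm before the middle cradle's point.
- rack: Wooden rack for two scrapers, 165 mm wide, 38 mm high, fixed. Origin on the bench below the line of slot mouths, midway between them; x points into the slots, y left. The wall with the mouths is the plane x = 0. Before each slot a rest 16 mm wide, 55 mm long carries the handle, its top 12 mm above the bench, flush with the slot floor; a 6 mm base board reaches 62 mm before the wall.
- slot0 (a point): Centre of the mouth of the right-hand (-y) slot of the rack, 20 mm above the bench. The slot is a level opening 36 mm wide and 16 mm high (12 to 28 mm above the bench), 56 mm deep; x points into it. The two slots are 75 mm apart.
- slot1 (a point): Centre of the mouth of the left-hand (+y) slot of the rack, 20 mm above the bench. The slot is a level opening 36 mm wide and 16 mm high (12 to 28 mm above the bench), 56 mm deep; x points into it. The two slots are 75 mm apart.
- scraper0: Flat scraper, 60 g, lying on the bench. Wooden handle 80 x 20 mm, 16 mm high; at its front a brass cross-piece 8 mm thick, 42 mm wide, 16 mm high; then a steel blade 50 mm long, 28 mm wide, 3 mm thick (6 to 9 mm above the underside). Origin under the handle's middle; x to the blade, z up. Fully in the rack, the origin is 48 mm before the wall and 12 mm above the bench.
- scraper0_tip (a point): Middle of the end of this scraper's blade: 98 mm ahead of and 7.5 mm above the scraper's origin.
- scraper1: Flat scraper, 60 g, lying on the bench. Wooden handle 80 x 20 mm, 16 mm high; at its front a brass cross-piece 8 mm thick, 42 mm wide, 16 mm high; then a steel blade 50 mm long, 28 mm wide, 3 mm thick (6 to 9 mm above the underside). Origin under the handle's middle; x to the blade, z up. Fully in the rack, the origin is 48 mm before the wall and 12 mm above the bench.
- scraper1_tip (a point): Middle of the end of this scraper's blade: 98 mm ahead of and 7.5 mm above the scraper's origin.
- pot: Bystander: turned wooden pot, 64 mm wide, 85 mm high. Leave alone.
- dish: Bystander: white ceramic dish, 90 mm wide, 30 mm high. Leave alone.
- mallet: Bystander: small mallet lying on the bench. Leave alone.

How it is judged:
By the outcome, as a careful person would: the job done as asked, in the order asked, and still so for the second after the job is handed in, with the robot touching nothing.
Of tube0, tube1, tube2 only 2 to 3 are there at a start; the rules pass over those that are not, and their reading is None.
At some moment in a run one of tube0, tube1, tube2, scraper0, scraper1 may be knocked a few centimetres aside while the robot is not near it.
Once in a run the grip may slacken for a moment while it holds something.
It also fails if it takes over 210 s, if anything falls off the work surface, if the arm or the gripper's body presses on something with over 40 N, if the wrist force passes 120 N, or if a joint passes its speed limit or range.

## Working session

There is one attempt and no reset: what is moved stays moved. The work goes in short steps, Python scripts to look and compute and a shell command to move; the robot and the scene stay as the last step left them, time stands still between calls to the robot, and variables do not carry over. Pictures are saved under pics/ and viewed, at most 14 in all, crops included, and the job is handed in when it is done.

```bash
mkdir -p pics; ls; python3 - <<'E'
from workcell import sensors, viewer
import cv2
print(sensors.read_state())
for n in ("scene","top"):
    im=viewer.read_camera(n); p=viewer.camera_params(n)
    cv2.imwrite(f"pics/{n}0.png",cv2.cvtColor(im,cv2.COLOR_RGB2BGR))
    b=cv2.resize(im,None,fx=1.56,fy=1.56,interpolation=cv2.INTER_CUBIC)
    cv2.imwrite(f"pics/{n}0b.png",cv2.cvtColor(b,cv2.COLOR_RGB2BGR))
    print(n,p)
E
```

```text
pics
{'time': 0.0, 'q': array([-1.35892668e+00,  2.64733826e-01,  1.60543816e+00, -1.11798585e-05,
        1.27370201e+00, -3.69093419e-02]), 'joint_vel': array([-0.00031915,  0.0016543 , -0.00099373, -0.00053814, -0.00098864,
        0.00032104]), 'joint_torque': array([ 3.58945208e-04, -5.15102541e+01, -3.67312396e+01, -1.68014240e-04,
        1.29829621e-02, -2.19046626e-05]), 'tool_pos': array([ 0.16601035, -0.65340043,  0.1967405 ]), 'tcp_rot': array([-3.11506465e+00, -3.89497423e-01,  3.29571427e-04]), 'wrist_force': array([ 0.61035942, -0.55198718,  0.20261577]), 'torque': array([-0.02949257,  0.00136432,  0.02846849]), 'grip_force': 0.0, 'width': 1.0063214249131838}
scene {'K': array([[426.54958794,   0.        , 254.0049072 ],
       [  0.        , 426.54958794, 193.9484382 ],
       [  0.        ,   0.        ,   1.        ]]), 'world_to_cam': array([[-0.68917495,  0.72458209,  0.00432129,  0.36478794],
       [ 0.50179756,  0.48156216, -0.71853817, -0.22021788],
       [-0.52272086, -0.4930301 , -0.69547411,  1.61167499],
       [ 0.        ,  0.        ,  0.        ,  1.        ]])}
top {'K': array([[433.04322802,   0.        , 251.33894349],
       [  0.        , 433.04322802, 191.64157759],
       [  0.        ,   0.        ,   1.        ]]), 'world_to_cam': array([[ 0.00806115, -0.99969142,  0.02349636, -0.01043623],
       [-0.99154287, -0.01103469, -0.12930959,  0.5487262 ],
       [ 0.12952897, -0.02225526, -0.99132585,  1.24679069],
       [ 0.        ,  0.        ,  0.        ,  1.        ]])}
```

View pics/top0b.png

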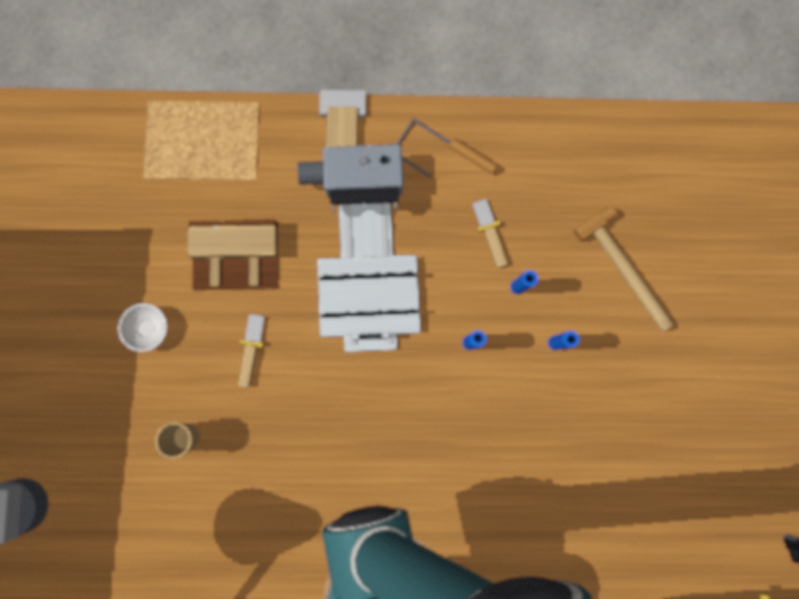

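View pics/scene0b.png

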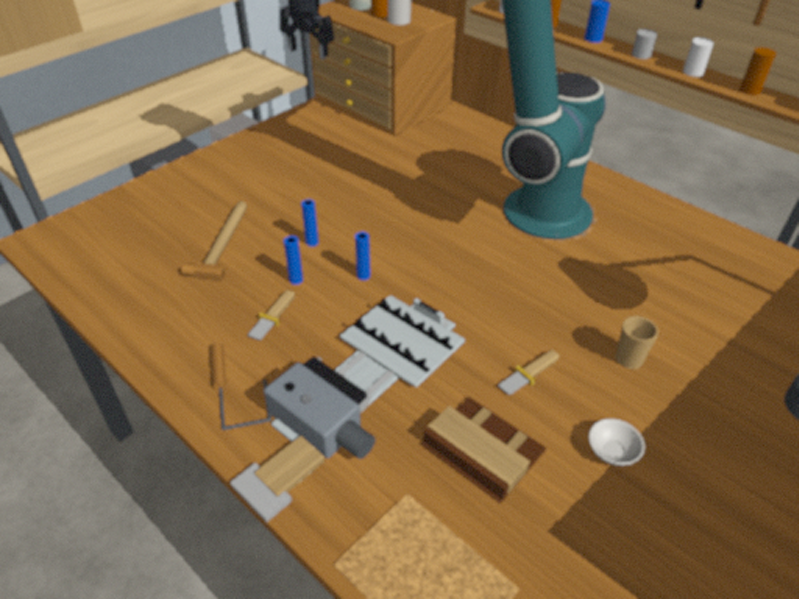

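The top view shows three standing tubes, with tops at about (529,279), (478,340) and (571,340) in the enlarged picture. The right scraper lies tip (482,202) to end (503,265), the left one tip (256,317) to end (244,385). The sled corners are (317,260), (417,256), (420,332) and (320,337). The scene view shows the same layout from the far left.

```bash
cat > h.py <<'E'
import numpy as np, cv2, sys
from scipy.spatial.transform import Rotation as R
from workcell import sensors, viewer
def P(p): return p["K"]@p["world_to_cam"][:3]
def tri(obs):           # obs: list of (params,(u,v)) -> point
    A=[]
    for p,(u,v) in obs:
        M=P(p); A+= [u*M[2]-M[0], v*M[2]-M[1]]
    A=np.array(A); A/=np.linalg.norm(A[:,:3],axis=1)[:,None]
    X=np.linalg.lstsq(A[:,:3],-A[:,3],rcond=None)[0]; return X
def atz(p,uv,z):        # pixel -> point on plane z
    M=P(p); u,v=uv
    A=np.array([u*M[2]-M[0],v*M[2]-M[1]])
    return np.r_[np.linalg.solve(A[:,:2],-A[:,3]-A[:,2]*z),z]
def proj(p,X):
    x=P(p)@np.r_[X,1]; return x[:2]/x[2]
def snap(n,name,crop=None,f=1.5):  # crop u0,v0,u1,v1
    p=viewer.camera_params(n); im=viewer.read_camera(n)
    np.save(f"pics/{name}.npy",p,allow_pickle=True)
    cv2.imwrite(f"pics/{name}_raw.png",im[:,:,::-1])
    if crop: im=im[crop[1]:crop[3],crop[0]:crop[2]]
    cv2.imwrite(f"pics/{name}.png",cv2.resize(im,None,fx=f,fy=f,interpolation=cv2.INTER_CUBIC)[:,:,::-1])
    return p
def ld(name): return np.load(f"pics/{name}.npy",allow_pickle=True).item()
def delta(pos,Rt):      # from current tool pose to target pos, Rotation: tool-frame shift mm, turn deg
    s=sensors.read_state(); R0=R.from_rotvec(s["tcp_rot"])
    return np.round(R0.inv().apply(np.array(pos)-s["tool_pos"])*1000,1), np.round(np.degrees((R0.inv()*Rt).as_rotvec()),2)
def down(yaw,tilt=0):   # tool down, x axis at yaw; tilt>0 deg: tool z swings forward (toward x)
    return R.from_euler('z',yaw,degrees=True)*R.from_euler('x',180,degrees=True)*R.from_euler('y',tilt,degrees=True)
E
python3 - <<'E'
from h import *
t=viewer.camera_params("top"); s=viewer.camera_params("scene"); f=1.56
pts=dict(Atop=((529,279),(292,240)),Btop=((478,340),(363,236)),Ctop=((571,340),(310,203)),Afoot=((517,289),(295,281)),Bfoot=((469,343),(363,276)),Cfoot=((555,343),(310,243)),
a_tip=((482,202),(257,335)),a_x=((488,226),(268,317)),a_end=((503,265),(290,294)),b_tip=((256,317),(508,388)),b_x=((251,343),(523,374)),b_end=((244,385),(555,354)))
for k,(u,v) in pts.items(): print(k,np.round(tri([(t,np.array(u)/f),(s,np.array(v)/f)]),3))
for k,u in dict(sl1=(317,260),sl2=(417,256),sl3=(420,332),sl4=(320,337)).items(): print(k,np.round(atz(t,np.array(u)/f,.046),3))
for k,u in dict(r1=(190,256),r2=(275,255)).items(): print(k,np.round(atz(t,np.array(u)/f,.038),3))
s=sensors.read_state();print(delta([.45,0,.35],down(0))); print(down(0,60).as_matrix())
wp=viewer.camera_params("wrist"); Rt=R.from_rotvec(s["tcp_rot"]).as_matrix()
W=wp["world_to_cam"]; c=-W[:3,:3].T@W[:3,3]; print("cam in tool",Rt.T@(c-s["tool_pos"])); print(W[:3,:3]@Rt, wp["K"])
E
```

```text
Atop [ 0.578 -0.25   0.108]
Btop [ 0.467 -0.157  0.106]
Ctop [ 0.467 -0.322  0.107]
Afoot [ 0.578 -0.254 -0.008]
Bfoot [ 0.469 -0.157 -0.003]
Cfoot [ 0.472 -0.326 -0.006]
a_tip [ 0.745 -0.179  0.007]
a_x [ 0.699 -0.193  0.012]
a_end [ 0.621 -0.222  0.004]
b_tip [0.512 0.259 0.009]
b_x [0.465 0.263 0.01 ]
b_end [0.383 0.276 0.01 ]
sl1 [0.62  0.138 0.046]
sl2 [ 0.63  -0.052  0.046]
sl3 [ 0.486 -0.058  0.046]
sl4 [0.474 0.129 0.046]
r1 [0.626 0.379 0.038]
r2 [0.63  0.218 0.038]
(array([ 436.1, -563.8, -151.9]), array([-1.200e-01,  1.000e-02,  1.426e+01]))
[[ 5.00000000e-01  0.00000000e+00  8.66025404e-01]
 [ 1.06057524e-16 -1.00000000e+00 -6.12323400e-17]
 [ 8.66025404e-01  1.22464680e-16 -5.00000000e-01]]
cam in tool [ 0.08289034  0.00061815 -0.17695797]
[[ 3.85629079e-04  9.99999317e-01 -1.10339993e-03]
 [-9.48077453e-01  1.46814490e-05 -3.18039531e-01]
 [-3.18039297e-01  1.16875389e-03  9.48076811e-01]] [[285.24114548   0.         254.85053198]
 [  0.         285.24114548 187.62828189]
 [  0.           0.           1.        ]]
```

```bash
python3 -m inch '[0,0,0,0,0,7.13,85, 0,0,0,0,0,7.13,85, 28,-39,-6,0,0,0,85, 28,-39,-6,0,0,0,85, 28,-39,-6,0,0,0,85, 28,-39,-6,0,0,0,85, 28,-39,-6,0,0,0,85, 28,-39,-6,0,0,0,85]'
python3 -m inch '[28,-39,-6,0,0,0,85, 28,-39,-6,0,0,0,85, 28,-39,-6,0,0,0,85, 0,-48,0,0,0,0,85, 0,-48,0,0,0,0,85, 0,-48,0,0,0,0,85, 0,-48,0,0,0,0,85, 0,-40,0,0,0,0,85]'
python3 -m inch '[0,0,0,0,0,0,85,0,0,0,0,0,0,85,0,0,0,0,0,0,85,0,0,0,0,0,0,85,0,0,0,0,0,0,85,0,0,0,0,0,0,85,0,0,0,0,0,0,85,0,0,0,0,0,0,85]'
python3 -c "
from h import *
snap('wrist','w1')"
python3 -m inch '[0,-43,4,0,0,0,85, 0,-43,4,0,0,0,85, 0,-43,4,0,0,0,85, 0,-43,4,0,0,0,85, 0,0,0,0,0,0,85, 0,0,0,0,0,0,85, 0,0,0,0,0,0,85, 0,0,0,0,0,0,85]'
python3 -c "
from h import *
snap('wrist','w2')"
```

```text
time: 0.9
tool_pos: [0.3348, -0.4183, 0.2338]
tcp_rot: [-3.141, 0.001, 0.0]
wrist_force: [0.7, 0.6, -0.5]
width: 0.999
grip_force: 0.0
time: 1.7
tool_pos: [0.4175, -0.0689, 0.2517]
tcp_rot: [-3.141, -0.0, 0.0]
wrist_force: [0.6, -0.0, -0.0]
width: 0.993
grip_force: 0.0
time: 2.5
tool_pos: [0.4183, -0.0715, 0.2521]
tcp_rot: [-3.142, 0.001, 0.0]
wrist_force: [0.4, 0.2, 0.4]
width: 0.997
grip_force: 0.0
time: 3.35
tool_pos: [0.4185, 0.0996, 0.2363]
tcp_rot: [3.141, -0.003, 0.0]
wrist_force: [0.2, -0.0, -0.5]
width: 0.998
grip_force: 0.0
```

View pics/w1.png

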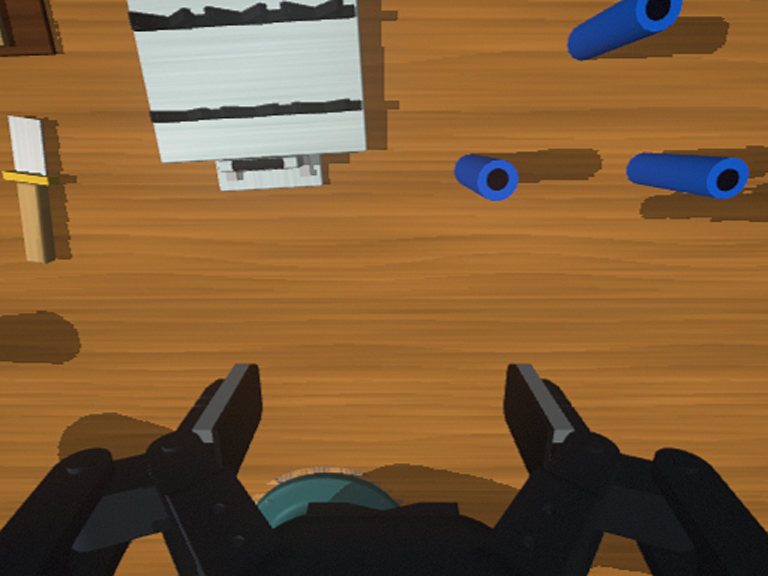

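View pics/w2.png

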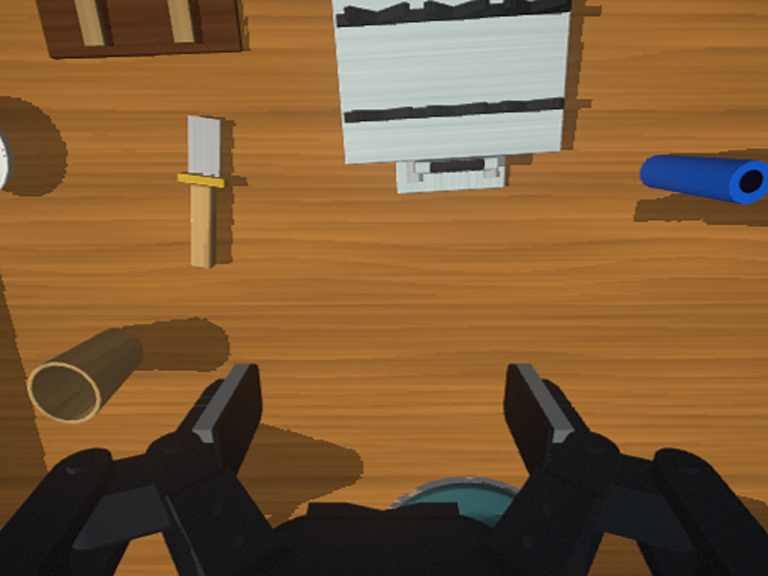

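In w1 and w2 the tube near the sled has its top at (497,179) and (750,181). The sled deck's near corners are (162,162)/(366,150) and (346,163)/(561,151). I'll triangulate these and take two more views from farther forward, over the sled and rack.

```bash
python3 - <<'E'
from h import *
a,b=ld('w1'),ld('w2'); f=1.5
for k,(u,v) in dict(Btop=((497,179),(750,181)),d1=((162,162),(346,163)),d2=((366,150),(561,151)),strip=((258,164),(457,165)),sb_tip=((26,117),(205,118)),sb_x=((26,179),(201,181)),sb_end=((40,262),(203,267))).items():
    print(k,np.round(tri([(a,np.array(u)/f),(b,np.array(v)/f)]),4))
print('Ctop',atz(a,np.array((728,180))/f,.11))
E
python3 -m inch '[22,0,-6,0,0,0,85, 22,0,-6,0,0,0,85, 22,0,-6,0,0,0,85, 22,0,-6,0,0,0,85, 22,0,-6,0,0,0,85, 0,0,0,0,0,0,85, 0,0,0,0,0,0,85, 0,0,0,0,0,0,85]' >/dev/null
python3 -c "
from h import *
snap('wrist','w3')"
python3 -m inch '[0,40,6,0,0,0,85, 0,40,6,0,0,0,85, 0,40,6,0,0,0,85, 0,0,6,0,0,0,85, 0,0,6,0,0,0,85, 0,0,0,0,0,0,85, 0,0,0,0,0,0,85, 0,0,0,0,0,0,85]'
python3 -c "
from h import *
snap('wrist','w4')"
```

```text
Btop [ 0.473  -0.1556  0.111 ]
d1 [0.4805 0.1308 0.0195]
d2 [ 0.4908 -0.0576  0.0227]
strip [0.48   0.036  0.0425]
sb_tip [0.5192 0.2557 0.0072]
sb_x [0.4649 0.2631 0.016 ]
sb_end [0.3824 0.274  0.012 ]
Ctop [ 0.47215814 -0.32433201  0.11      ]
time: 5.05
tool_pos: [0.5285, -0.0182, 0.2365]
tcp_rot: [-3.141, -0.003, -0.001]
wrist_force: [-1.0, 0.0, 0.5]
width: 0.997
grip_force: 0.0
```

View pics/w3.png

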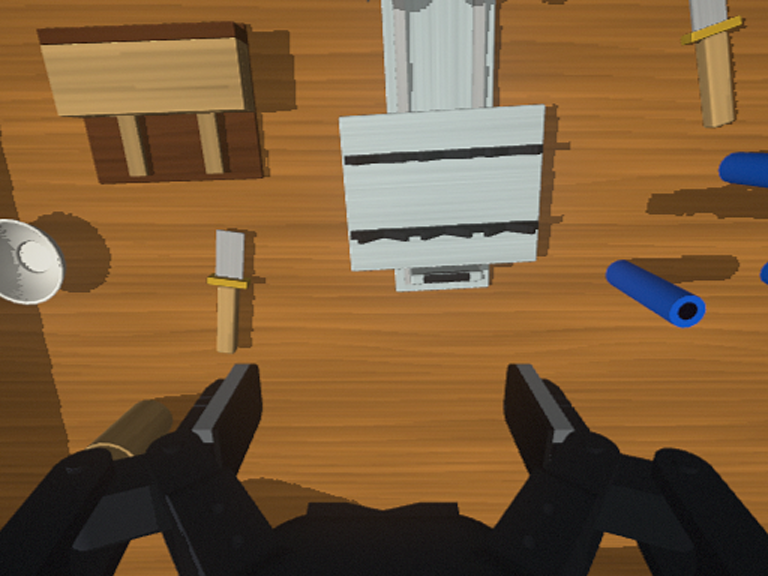

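View pics/w4.png

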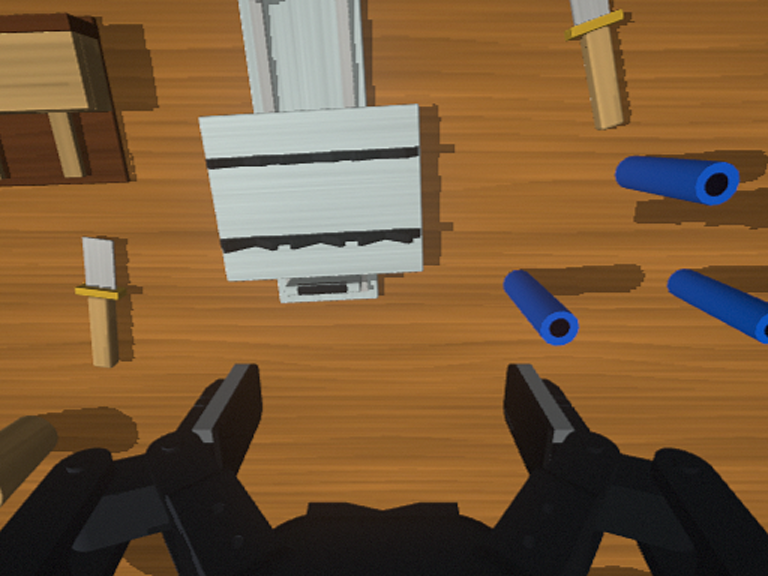

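In w3 and w4 the deck corners, near-left first and counter-clockwise, are (352,271), (535,261), (545,105), (339,117) and (229,280), (423,270), (418,104), (199,117). The rack's wall edge in w3 runs (59,115) to (247,109), with the rests in front of it.

```bash
python3 - <<'E'
from h import *
c={n:ld(n) for n in('w1','w2','w3','w4')}; f=1.5
T=lambda **o: np.round(tri([(c[k],np.array(v)/f) for k,v in o.items()]),4)
print('dNL',T(w1=(162,162),w2=(346,163),w3=(352,271),w4=(229,280)))
print('dNR',T(w1=(366,150),w2=(561,151),w3=(535,261),w4=(423,270)))
print('dFR',T(w3=(545,105),w4=(418,104)));print('dFL',T(w3=(339,117),w4=(199,117)))
print('strip',T(w1=(258,164),w2=(457,165),w3=(447,278),w4=(322,289)))
print('nbL',T(w3=(352,236),w4=(221,246)),'nbR',T(w3=(538,226),w4=(421,233)))
print('fbL',T(w3=(345,160),w4=(206,162)),'fbR',T(w3=(543,149),w4=(418,152)))
print('B',T(w1=(497,179),w2=(750,181),w3=(687,311),w4=(559,327)),'A',T(w1=(657,8),w4=(716,184)))
print('C',atz(c['w1'],np.array((728,180))/f,.11))
print('restfront',T(w3=(219,172),w4=(76,177)),'wallR',T(w3=(247,109),w4=(81,110)))
for n,u,z in(('wL',(59,115),.038),('wR',(247,109),.038),('bL',(101,184),.006),('bR',(264,178),.006),('r1f',(138,176),.012),('r0f',(219,172),.012),('r1w',(127,115),.012),('r0w',(207,112),.012)): print(n,np.round(atz(c['w3'],np.array(u)/f,z),4))
print('sa x',T(w3=(713,30),w4=(596,26)),'end',T(w3=(718,126),w4=(611,127)))
E
```

```text
dNL [0.4804 0.1305 0.0195]
dNR [ 0.4909 -0.0578  0.0205]
dFR [ 0.6387 -0.0489  0.0222]
dFL [0.6285 0.1392 0.0188]
strip [0.48   0.036  0.0434]
nbL [0.5183 0.1289 0.0311] nbR [ 0.5278 -0.0548  0.0238]
fbL [0.5911 0.1339 0.0294] fbR [ 0.6002 -0.0496  0.0282]
B [ 0.473  -0.1555  0.1112] A [ 0.5815 -0.2514  0.1088]
C [ 0.47215814 -0.32433201  0.11      ]
restfront [0.5785 0.2562 0.019 ] wallR [0.6321 0.2109 0.0625]
wL [0.6295 0.3841 0.038 ]
wR [0.6343 0.218  0.038 ]
bL [0.5666 0.3802 0.006 ]
bR [0.5723 0.2169 0.006 ]
r1f [0.5749 0.3385 0.012 ]
r0f [0.5786 0.2587 0.012 ]
r1w [0.6306 0.3386 0.012 ]
r0w [0.6332 0.2633 0.012 ]
sa x [ 0.7006 -0.1959  0.0097] end [ 0.6211 -0.2256  0.0025]
```

```bash
python3 -m inch '[-10,35,0,0,0,6.07,70, -5,38,0,0,0,6.07,70, 0,38,0,0,0,6.06,70, 0,26,0,0,0,0,70, 0,0,0,0,7.5,0,70, 0,0,0,0,7.5,0,70, 0,0,0,0,7.5,0,70, 0,0,0,0,7.5,0,70]'
python3 -m inch '[0,0,0,0,7.5,0,70, 0,0,0,0,7.5,0,70, 0,0,0,0,7.5,0,70, 0,0,0,0,7.5,0,70, 0,0,0,0,0,0,70, 0,0,0,0,0,0,70, 0,0,0,0,0,0,70, 0,0,0,0,0,0,70]'
cat >> h.py <<'E'
def pick(c,yaw,h=.058,tilt=60,up=0,d=.016):   # TCP pose to grip standing tube at xy c
    Rt=down(yaw,tilt); z=Rt.as_matrix()[:,2]
    return np.r_[c,h+up]+d*z, Rt
E
python3 -c "
from h import *
s=sensors.read_state();print(np.round(s['q'],3))
for up in (.11,0): 
  p,Rt=pick([.473,-.1555],-18.2,up=up); print(p,delta(p,Rt))
"
```

```text
time: 5.9
tool_pos: [0.494, -0.1533, 0.2378]
tcp_rot: [2.917, -0.466, 0.793]
wrist_force: [-0.4, 0.4, 1.2]
width: 0.816
grip_force: 0.0
time: 6.7
tool_pos: [0.52, -0.1606, 0.2611]
tcp_rot: [2.591, -0.416, 1.428]
wrist_force: [0.2, -0.2, 1.0]
width: 0.819
grip_force: 0.0
[-0.384 -0.653  2.571  0.252  0.224  1.289]
[ 0.4861632  -0.15982784  0.16      ] (array([-102.8,    9.8,   26.6]), array([0.04, 2.27, 0.01]))
[ 0.4861632  -0.15982784  0.05      ] (array([-195.8,    9.8,   85.4]), array([0.04, 2.27, 0.01]))
```

```bash
python3 -m inch '[0,0,0,-6.7,0,3.9,70, 0,0,0,-6.7,0,3.9,70, 0,0,0,-6.7,0,3.9,70, 0,0,0,-6.7,0,3.9,70, 0,0,0,-6.7,0,3.9,70, 0,0,0,-6.7,0,3.9,70, 0,0,0,-6.7,0,3.9,70, 0,0,0,-6.7,0,3.9,70]'
python3 -c "
from h import *
s=sensors.read_state();print(np.round(s['q'],3))
for up in (.11,0): 
  p,Rt=pick([.473,-.1555],-80,up=up); print(p,delta(p,Rt))
"
```

```text
time: 7.5
tool_pos: [0.4659, -0.2182, 0.2727]
tcp_rot: [2.44, -0.968, 1.014]
wrist_force: [0.7, 0.5, -0.6]
width: 0.823
grip_force: 0.0
[-0.162 -0.556  2.392 -0.696  0.742  2.552]
[ 0.47540614 -0.1691459   0.16      ] (array([-99. , -45.9,  57.4]), array([-27.4 ,  12.83,  23.26]))
[ 0.47540614 -0.1691459   0.05      ] (array([-178.1,  -50.1,  133.7]), array([-27.4 ,  12.83,  23.26]))
```

```bash
python3 -c "
from h import *
s=sensors.read_state()
p=[.47,-.2,.25]
A=down(10,20);print(delta(p,A)); Rt=down(70,60)
print(np.degrees((A.inv()*Rt).as_rotvec()))
"
```

```text
(array([-22.7, -16.7,   8.4]), array([ 31.43, -23.03, -44.68]))
[ 39.29996961  36.21904791 -46.83587997]
```

```bash
python3 -m inch '[0,0,0,3.93,-2.88,-5.58,70, 0,0,0,3.93,-2.88,-5.58,70, 0,0,0,3.93,-2.88,-5.58,70, 0,0,0,3.93,-2.88,-5.58,70, 0,0,0,3.93,-2.88,-5.58,70, 0,0,0,3.93,-2.88,-5.58,70, 0,0,0,3.93,-2.88,-5.58,70, 0,0,0,3.93,-2.88,-5.58,70]'
python3 -m inch '[0,0,0,4.4,4,-5.2,70, 0,0,0,4.4,4,-5.2,70, 0,0,0,4.4,4,-5.2,70, 0,0,0,4.4,4,-5.2,70, 0,0,0,4.4,4,-5.2,70, 0,0,0,4.4,4,-5.2,70, 0,0,0,4.4,4,-5.2,70, 0,0,0,4.4,4,-5.2,70]'
python3 -c "
from h import *
s=sensors.read_state();print(np.round(s['q'],3))
for up in (.11,0): 
  p,Rt=pick([.473,-.1555],70,up=up); print(p,delta(p,Rt))
"
```

```text
time: 8.3
tool_pos: [0.4612, -0.2191, 0.2669]
tcp_rot: [3.028, -0.041, 0.641]
wrist_force: [-0.7, -1.1, -0.1]
width: 0.821
grip_force: 0.0
time: 9.1
tool_pos: [0.4602, -0.2186, 0.2652]
tcp_rot: [-2.279, -1.046, -1.189]
wrist_force: [-0.0, -0.6, -0.0]
width: 0.823
grip_force: 0.0
[-1.107  0.042  2.039  0.862  1.549 -0.645]
[ 0.47773917 -0.14247924  0.16      ] (array([-45.5, -38.9, 116.6]), array([ 18.43,   5.48, -10.59]))
[ 0.47773917 -0.14247924  0.05      ] (array([-135.2,  -40.9,  180.2]), array([ 18.43,   5.48, -10.59]))
```

```bash
python3 -m inch '[0,0,0,6.1,1.8,-3.5,70, 0,0,0,6.1,1.8,-3.5,70, 0,0,0,6.1,1.8,-3.5,70, 0,0,0,0,0,0,70, 0,0,0,0,0,0,70, 0,0,0,0,0,0,70, 0,0,0,0,0,0,70, 0,0,0,0,0,0,70]'
python3 -c "
from h import *
s=sensors.read_state();print(np.round(s['q'],3))
for up in (.11,0): 
  p,Rt=pick([.473,-.1555],70,up=up); print(p,delta(p,Rt))
"
```

```text
time: 9.9
tool_pos: [0.4605, -0.2178, 0.2665]
tcp_rot: [-1.906, -1.324, -1.093]
wrist_force: [0.8, -0.2, 0.7]
width: 0.818
grip_force: 0.0
[-1.029  0.277  1.82   0.763  1.784 -0.806]
[ 0.47773917 -0.14247924  0.16      ] (array([-53.2, -10.1, 119.9]), array([ 0.33,  0.32, -0.22]))
[ 0.47773917 -0.14247924  0.05      ] (array([-148.2,  -10. ,  175.4]), array([ 0.33,  0.32, -0.22]))
```

```bash
python3 -m inch '[-13.3,-2.5,30,0,0,0,60, -13.3,-2.5,30,0,0,0,60, -13.3,-2.5,30,0,0,0,60, -13.3,-2.5,30,0,0,0,60, 0,0,0,0,0,0,60, 0,0,0,0,0,0,60, 0,0,0,0,0,0,60, 0,0,0,0,0,0,60]'
python3 -c "
from h import *
p,Rt=pick([.473,-.1555],70,up=0); print(p,delta(p,Rt)); p=snap('wrist','w5')
print(proj(p,np.array([.473,-.1555,.11])))
im=cv2.imread('pics/w5_raw.png'); m=cv2.inRange(im,(120,20,0),(255,110,60)); n,l,st,ce=cv2.connectedComponentsWithStats(m); print([ (st[i].tolist(),ce[i].round(1)) for i in range(1,n) if st[i,4]>150])
"
```

```text
time: 10.7
tool_pos: [0.479, -0.1442, 0.1607]
tcp_rot: [-1.906, -1.326, -1.094]
wrist_force: [0.4, 0.8, 0.4]
width: 0.704
grip_force: 0.0
[ 0.47773917 -0.14247924  0.05      ] (array([-94.9,  -2. ,  57. ]), array([ 0.39,  0.36, -0.11]))
[250.90263229 270.81063408]
[([232, 255, 37, 36, 720], array([249.9, 273.5]))]
```

View pics/w5.png

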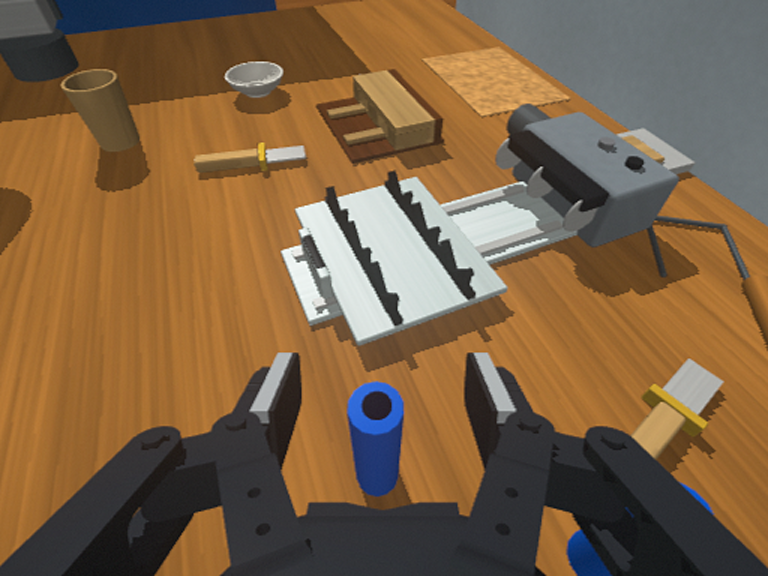

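The tube stands centred between the fingers: its top is at about (376,405), and the projected measurement falls on it. I'll descend and grip.

```bash
python3 -m inch '[-19,-0.4,11.4,0,0,0,60, -19,-0.4,11.4,0,0,0,60, -19,-0.4,11.4,0,0,0,60, -19,-0.4,11.4,0,0,0,60, -19,-0.4,11.4,0,0,0,60, 0,0,0,0,0,0,60, 0,0,0,0,0,0,60, 0,0,0,0,0,0,60]' 60
python3 -m inch '[0,0,0,0,0,0,20, 0,0,0,0,0,0,20, 0,0,0,0,0,0,20, 0,0,0,0,0,0,20, 0,0,0,0,0,0,20, 0,0,0,0,0,0,20, 0,0,0,0,0,0,20, 0,0,0,0,0,0,20]' 60
cat >> h.py <<'E'
C1=np.array([.5597,.0405]); YAW=3.25
U=np.array([np.cos(np.radians(YAW)),np.sin(np.radians(YAW))]); V=np.array([-U[1],U[0]])
def place(i,hgrip,zt,tilt=-30,d=.016,up=0,top=1):  # TCP pose; tube axis in tool = +x at tool-tilt; hgrip height on tube above foot
    # tube centre relative to grip point = (55mm-hgrip) along tube 'up' axis
    Rt=down(YAW,tilt); M=Rt.as_matrix()
    tube=R.from_euler('y',0).as_matrix()[:,0]
    upax=np.r_[U,0]*top
    g=np.r_[C1+(i-1)*.06*V,.047+up]-(.055-hgrip)*upax
    return g+d*M[:,2],Rt
E
python3 -c "
from h import *
s=sensors.read_state(); M=R.from_rotvec(s['tcp_rot']).as_matrix()
print('up in tool',M.T@[0,0,1]); print('tube centre in tool', M.T@(np.array([.473,-.1555,.055])-s['tool_pos']))
"
```

```text
time: 11.55
tool_pos: [0.4774, -0.1415, 0.0497]
tcp_rot: [-1.905, -1.326, -1.094]
wrist_force: [1.1, 0.4, 0.4]
width: 0.697
grip_force: 0.0
time: 12.35
tool_pos: [0.4767, -0.1405, 0.0484]
tcp_rot: [-1.904, -1.324, -1.093]
wrist_force: [-0.3, -0.7, -0.3]
width: 0.237
grip_force: 0.1
up in tool [ 0.86383155 -0.00150623 -0.5037785 ]
tube centre in tool [-0.00208255  0.00178113 -0.01659211]
```

```bash
python3 -c "
from h import *
snap('wrist','w6')"
```

```text
(no output)
```

View pics/w6.png

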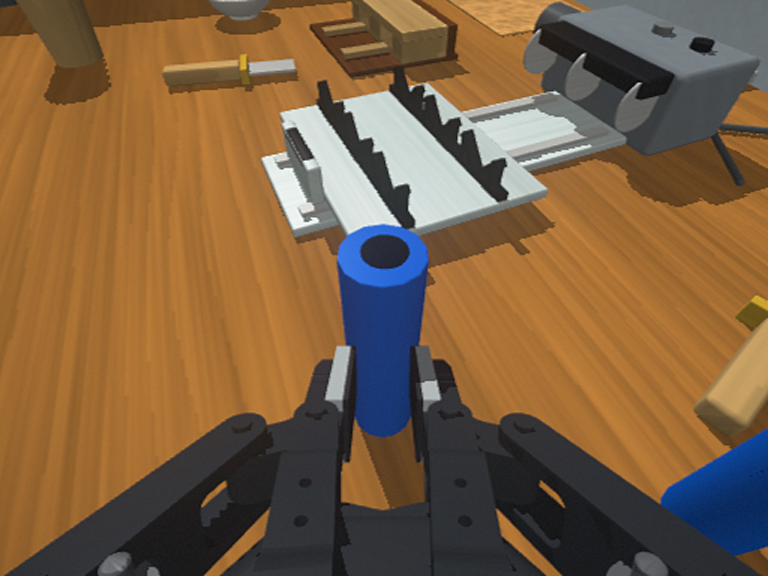

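The tube is still upright between the pads (tube 340–427 wide at top, pads at x≈345 and 425), so I'll close further and see.

```bash
python3 -m inch '[0,0,0,0,0,0,0, 0,0,0,0,0,0,0, 0,0,0,0,0,0,0, 0,0,0,0,0,0,0, 0,0,0,0,0,0,0, 0,0,0,0,0,0,0, 0,0,0,0,0,0,0, 0,0,0,0,0,0,0]' 60
python3 -c "
from h import *
snap('wrist','w7',(170,130,340,330),3)"
```

```text
time: 13.2
tool_pos: [0.4767, -0.1405, 0.0485]
tcp_rot: [-1.904, -1.324, -1.093]
wrist_force: [0.1, 0.4, -0.6]
width: 0.003
grip_force: 0.0
```

View pics/w7.png

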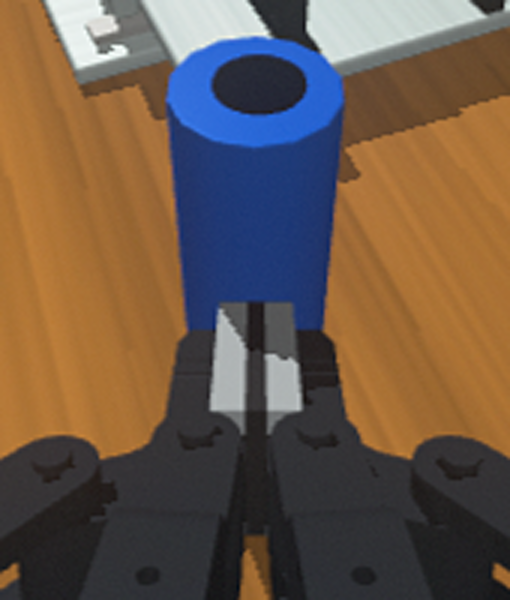

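The shut fingers stand just behind the tube, which is now ahead of the pads with its top centre at raw (255,160). It was squeezed forward, so I need to grip deeper.

```bash
python3 -c "
from h import *
p=ld('w7'); X=atz(p,(255,160.7),.11); print(X)
s=sensors.read_state(); M=R.from_rotvec(s['tcp_rot']).as_matrix()
print('tube centre in tool', M.T@(np.r_[X[:2],.055]-s['tool_pos']), np.round(s['q'],2))
p0=ld('w5'); print(atz(p0,(376/1.5,405/1.5),.11))
"
```

```text
[ 0.47585814 -0.1466767   0.11      ]
tube centre in tool [ 0.00256334  0.00136483 -0.00854141] [-0.93  0.5   2.01  0.82  1.44 -1.05]
[ 0.4730548  -0.15480272  0.11      ]
```

```bash
python3 -c "
from h import *
s=sensors.read_state(); M=R.from_rotvec(s['tcp_rot']).as_matrix()
wp=viewer.camera_params('wrist'); W=wp['world_to_cam']; c=-W[:3,:3].T@W[:3,3]; print('cam in tool',M.T@(c-s['tool_pos'])); print((W[:3,:3]@M).round(3))
print(proj(wp,s['tool_pos']),[proj(wp,s['tool_pos']+M@np.array(v)).round(0) for v in([.011,0,0],[-.011,0,0],[.011,0,-.019],[-.011,0,-.019])])
s=viewer.camera_params('scene'); t=viewer.camera_params('top'); st=sensors.read_state()['tool_pos']
print(proj(s,st),proj(t,st))
"
python3 -c "
from h import *
im=viewer.read_camera('scene'); im2=viewer.read_camera('top')
a=cv2.resize(im[100:200,160:280],None,fx=4,fy=4); b=cv2.resize(im2[160:260,260:380],None,fx=4,fy=4)
cv2.imwrite('pics/st1.png',np.vstack([a[:300],b[:300]])[:,:,::-1])"
```

```text
cam in tool [ 0.0829568   0.00116565 -0.1763537 ]
[[ 0.001  1.    -0.   ]
 [-0.948  0.001 -0.319]
 [-0.319  0.     0.948]]
[252.9807282  220.57535583] [array([253., 206.]), array([253., 235.]), array([253., 217.]), array([253., 249.])]
[234.07532551 168.46878112] [297.60251471 216.09464239]
```

View pics/st1.png

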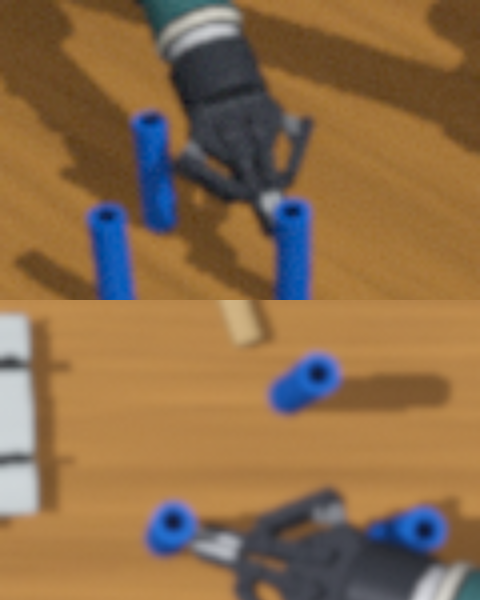

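The scene and top crops show the shut fingertips touching the tube's near side, about 35 mm short of where the reported TCP projects (on the tube). The wrist view agrees (tip edge at v≈231 raw, not 206). So the real tip lies about 37 mm behind the reported TCP, and I'll calibrate for that. I'm raising, turning away from the neighbouring tube, opening, and then re-approaching deeper.

```bash
python3 -m inch '[19,0,-11,0,0,0,0, 19,0,-11,0,0,0,0, 19,0,-11,0,0,0,0, 19,0,-11,0,0,0,0, 19,0,-11,0,0,0,60, 0,0,0,-5.8,0,3.3,60, 0,0,0,-5.8,0,3.3,60, 0,0,0,-5.8,0,3.3,60]'
python3 -m inch '[0,0,0,0,0,0,60, 0,0,0,0,0,0,60, 0,0,0,0,0,0,60, 0,0,0,0,0,0,60, 0,0,0,0,0,0,60, 0,0,0,0,0,0,60, 0,0,0,0,0,0,60, 0,0,0,0,0,0,60]'
python3 -c "
from h import *
p=snap('wrist','w8'); 
im=cv2.imread('pics/w8_raw.png')
def tops(im):
    b=im.astype(int); m=((b[:,:,0]>200)&(b[:,:,2]<90)).astype(np.uint8); n,l,st,ce=cv2.connectedComponentsWithStats(m); return [(st[i].tolist(),ce[i].round(1)) for i in range(1,n) if st[i,4]>60]
print(tops(im))
t=viewer.camera_params('top'); im2=viewer.read_camera('top')[:,:,::-1]; print(tops(im2))
X=np.array([.4759,-.1467,.11]); print(proj(p,X),proj(t,X))
for up in (.11,0): 
  q,Rt=pick([.4759,-.1467],50,up=up,d=.060); print(q,delta(q,Rt))
"
```

```text
time: 14.15
tool_pos: [0.4772, -0.1408, 0.1584]
tcp_rot: [-2.194, -1.011, -1.262]
wrist_force: [-0.5, -0.5, 0.7]
width: 0.678
grip_force: 0.0
time: 14.95
tool_pos: [0.477, -0.1402, 0.1582]
tcp_rot: [-2.189, -1.015, -1.259]
wrist_force: [-0.9, -0.8, -1.3]
width: 0.703
grip_force: 0.0
[([243, 256, 37, 35, 646], array([260.5, 273.9])), ([431, 257, 40, 36, 617], array([450.6, 275. ]))]
[]
[257.36091855 261.79370131] [302.69960238 214.77474192]
[ 0.50930022 -0.10689516  0.138     ] (array([ 5.8,  3.1, 50.2]), array([ 0.37,  0.24, -0.06]))
[ 0.50930022 -0.10689516  0.028     ] (array([-89.2,   2.8, 105.6]), array([ 0.37,  0.24, -0.06]))
```

View pics/w8.png

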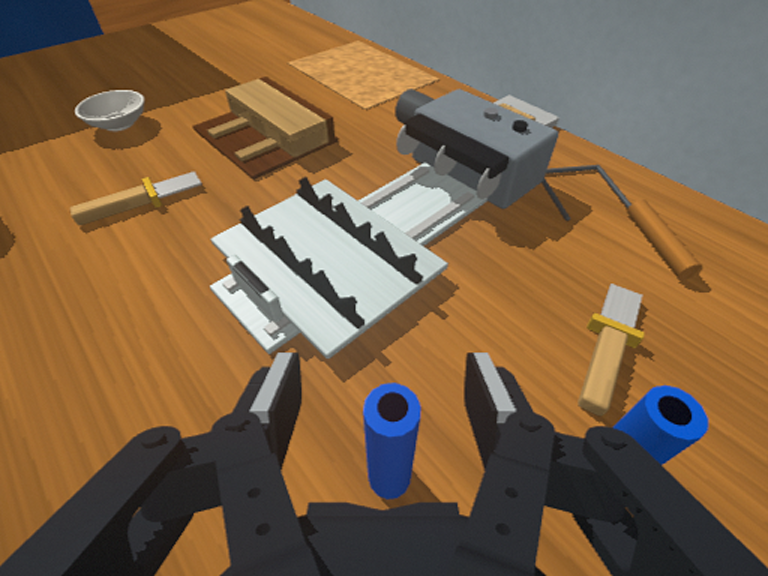

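The tube's top is at (392,409) and the other one's at (676,408), with the tube between the open fingers and slightly right of centre.

```bash
python3 -c "
from h import *
p=ld('w8'); B=atz(p,(260.9,273.3),.11); print(B, atz(p,(450.6,273.5),.11))
for up in (.10,0): 
  q,Rt=pick(B[:2],50,up=up,d=.060); print(q,delta(q,Rt))
"
```

```text
[ 0.4717346  -0.15573244  0.11      ] [ 0.58331527 -0.2503506   0.11      ]
[ 0.50513482 -0.11592761  0.128     ] (array([-7.6,  5.7, 47. ]), array([ 0.37,  0.24, -0.06]))
[ 0.50513482 -0.11592761  0.028     ] (array([-94. ,   5.5,  97.3]), array([ 0.37,  0.24, -0.06]))
```

```bash
python3 -m inch '[-3,2,16,0,0,0,60, -3,2,16,0,0,0,60, -2,1.5,15,0,0,0,60, -17,0,10,0,0,0,60, -17,0,10,0,0,0,60, -17,0,10,0,0,0,60, -17,0,10,0,0,0,60, -18,0,10,0,0,0,60]' 60
python3 -m inch '[0,0,0,0,0,0,60, 0,0,0,0,0,0,60, 0,0,0,0,0,0,20, 0,0,0,0,0,0,20, 0,0,0,0,0,0,20, 0,0,0,0,0,0,20, 0,0,0,0,0,0,20, 0,0,0,0,0,0,20]' 60
python3 -m inch '[0,0,0,0,0,0,20, 0,0,0,0,0,0,20, 0,0,0,0,0,0,20, 0,0,0,0,0,0,20, 0,0,0,0,0,0,20, 0,0,0,0,0,0,20, 0,0,0,0,0,0,20, 0,0,0,0,0,0,20]' 60
python3 -c "
from h import *
s=sensors.read_state(); M=R.from_rotvec(s['tcp_rot']).as_matrix()
print('up in tool',M.T@[0,0,1]); print('tube centre in tool', M.T@(np.array([.472,-.1557,.055])-s['tool_pos']),s['q'])
"
```

```text
time: 15.85
tool_pos: [0.5051, -0.1148, 0.0265]
tcp_rot: [-2.189, -1.015, -1.258]
wrist_force: [0.6, -0.2, 0.8]
width: 0.701
grip_force: 0.0
time: 16.65
tool_pos: [0.5055, -0.1166, 0.0291]
tcp_rot: [-2.189, -1.015, -1.262]
wrist_force: [0.6, 0.1, 4.3]
width: 0.339
grip_force: 58.7
time: 17.45
tool_pos: [0.5055, -0.1166, 0.0291]
tcp_rot: [-2.189, -1.015, -1.262]
wrist_force: [-0.2, -0.5, 6.3]
width: 0.337
grip_force: 58.7
up in tool [ 0.86452337  0.00338734 -0.50258121]
tube centre in tool [-3.47388741e-03 -7.49923536e-05 -5.75742083e-02] [-0.95238415  0.41000394  2.24396304  1.10525457  1.2180566  -1.06918315]
```

```bash
python3 -m inch '[21,0,-12,0,0,0,20, 21,0,-12,0,0,0,20, 21,0,-12,0,0,0,20, 21,0,-12,0,0,0,20, 21,0,-12,0,0,0,20, 21,0,-12,0,-6,0,20, 0,0,0,0,-8.5,0,20, 0,0,0,0,-8.5,0,20]' 60
python3 -m inch '[0,0,0,0,-8.5,0,20, 0,0,0,0,-8.5,0,20, 0,0,0,0,-8.5,0,20, 0,0,0,0,-8.5,0,20, 0,0,0,0,-3,0,20, 0,0,0,0,0,7.8,20, 0,0,0,0,0,7.8,20, 0,0,0,0,0,7.8,20]'
python3 -m inch '[0,0,0,0,0,7.8,20, 0,0,0,0,0,7.8,20, 0,0,0,0,0,7.8,20, 0,0,0,0,-7.5,0,20, 0,0,0,0,-7.5,0,20, 0,0,0,0,-7.5,0,20, 0,0,0,0,-7.5,0,20, 0,0,0,0,0,0,20]'
cat >> h.py <<'E'
def placeT(i,c,up=0,tilt=-30,yaw=YAW):
    Rt=down(yaw,tilt)
    return np.r_[C1+(i-1)*.06*V,.047+up]-Rt.apply(c), Rt
E
python3 -c "
from h import *
p,Rt=placeT(2,[-.0035,0,-.0576],up=.09); print(p,delta(p,Rt)); print(sensors.read_state()['q'].round(2))
snap('wrist','w9')
"
```

```text
time: 18.25
tool_pos: [0.5053, -0.1168, 0.1738]
tcp_rot: [-2.509, -1.158, -0.828]
wrist_force: [-0.4, 0.5, -1.1]
width: 0.338
grip_force: 59.1
time: 19.05
tool_pos: [0.505, -0.1145, 0.1722]
tcp_rot: [3.057, 0.705, -0.006]
wrist_force: [-0.6, -0.2, 0.2]
width: 0.338
grip_force: 58.9
time: 19.85
tool_pos: [0.5057, -0.1144, 0.1668]
tcp_rot: [3.013, 0.076, -0.827]
wrist_force: [-0.1, -0.0, -1.4]
width: 0.334
grip_force: 59.1
[0.53057097 0.09894259 0.08536694] (array([  72. , -212. ,   51.3]), array([-0.04,  0.68, -0.36]))
[-0.18  0.38  1.61 -0.12  1.67  1.36]
```

```bash
python3 -m inch '[14.4,-42.4,8,0,0.68,-0.36,20, 14.4,-42.4,8,0,0,0,20, 14.4,-42.4,8,0,0,0,20, 14.4,-42.4,8,0,0,0,20, 14.4,-42.4,8,0,0,0,20, 0,0,0,0,0,0,20, 0,0,0,0,0,0,20, 0,0,0,0,0,0,20]'
cat >> h.py <<'E'
def blue(im): # BGR
    b=im.astype(int); return ((b[:,:,0]>90)&(b[:,:,0]>1.6*b[:,:,1])&(b[:,:,0]>2*b[:,:,2])).astype(np.uint8)
def chk(name,c,a=None):  # held tube: seen silhouette vs expected
    s=sensors.read_state(); M=R.from_rotvec(s["tcp_rot"]).as_matrix(); p=snap('wrist',name); im=cv2.imread(f'pics/{name}_raw.png')
    a=np.array([.866,0,-.5]) if a is None else np.array(a); pts=[]
    n1=np.cross(a,[0,1,0]); 
    for e in(-.055,.055):
        for th in np.linspace(0,6.28,40): pts.append(proj(p,s["tool_pos"]+M@(np.array(c)+e*a+.015*(np.cos(th)*n1+np.sin(th)*np.array([0,1,0])))))
    pts=np.array(pts); m=blue(im); n,l,st,ce=cv2.connectedComponentsWithStats(m)
    exp=np.r_[pts.min(0),pts.max(0)].round(0); out=[]
    for i in range(1,n):
        if st[i,4]>100: x,y,w,h=st[i,:4]; out.append((int(x),int(y),int(x+w),int(y+h)))
    print('expected box',exp,'seen',out)
E
python3 -c "
from h import *
c=[-.0035,0,-.0576]
p,Rt=placeT(2,c,up=.003); print(p,delta(p,Rt)); chk('w10',c)
"
```

```text
time: 20.7
tool_pos: [0.537, 0.0978, 0.104]
tcp_rot: [3.024, 0.082, -0.788]
wrist_force: [-0.5, -1.0, -0.5]
width: 0.335
grip_force: 59.2
[ 0.53057097  0.09894259 -0.00163306] (array([46. , -1.8, 95.3]), array([ 0.05, -0.77, -0.17]))
expected box [210. 176. 296. 338.] seen [(215, 178, 300, 338)]
```

```bash
python3 -m inch '[9.2,-0.4,19,0,-0.7,0,20, 9.2,-0.4,19,0,0,0,20, 9.2,-0.4,19,0,0,0,20, 9.2,-0.4,19,0,0,0,20, 6,0,12,0,0,0,20, 0,0,0,0,0,0,20, 0,0,0,0,0,0,20, 0,0,0,0,0,0,20]'
python3 -c "
from h import *
c=[-.0035,0,-.0576]
p,Rt=placeT(2,c,up=.002); print(p,delta(p,Rt)); chk('w11',c)
"
```

```text
time: 21.55
tool_pos: [0.5311, 0.0998, 0.0058]
tcp_rot: [3.019, 0.082, -0.808]
wrist_force: [-0.9, 0.6, 0.2]
width: 0.336
grip_force: 59.3
[ 0.53057097  0.09894259 -0.00263306] (array([3.7, 0.8, 7.6]), array([ 0.02, -0.02, -0.14]))
expected box [210. 176. 296. 338.] seen [(214, 177, 300, 338)]
```

View pics/w11.png

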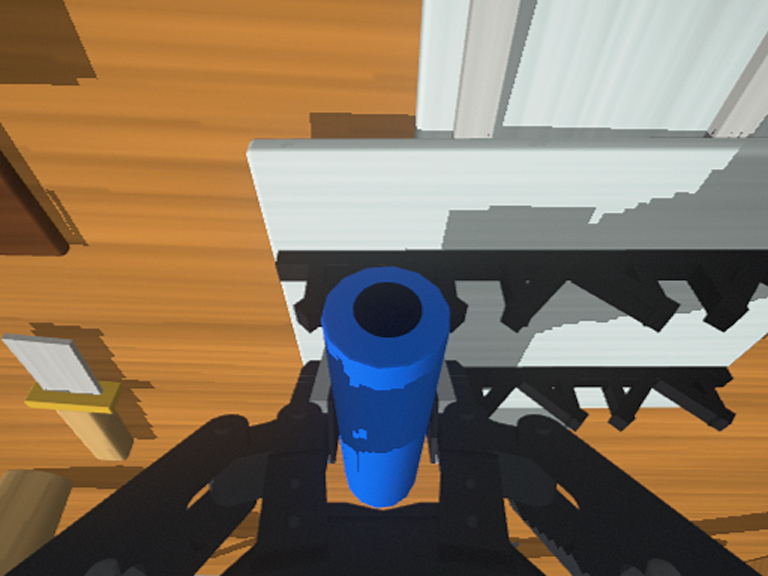

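The tube lies in line with the left cradle: tube axis at column ~386, V arms at about 310 and 460. Lowering the last 8 mm.

```bash
python3 -m inch '[1.2,0.2,2.5,0,0,0,20, 1.2,0.2,2.5,0,0,0,20, 1.2,0.2,2.5,0,0,0,20, 0,0,0,0,0,0,20, 0,0,0,0,0,0,20, 0,0,0,0,0,0,20, 0,0,0,0,0,0,20, 0,0,0,0,0,0,20]'
python3 -c "
from h import *
c=[-.0035,0,-.0576]
p,Rt=placeT(2,c,up=0); print(p,delta(p,Rt)); chk('w12',c)
"
```

```text
time: 22.4
tool_pos: [0.5296, 0.0995, -0.0033]
tcp_rot: [3.018, 0.083, -0.811]
wrist_force: [0.5, 1.5, 0.9]
width: 0.337
grip_force: 59.4
[ 0.53057097  0.09894259 -0.00463306] (array([1.5, 0.6, 0.7]), array([ 0.02,  0.08, -0.12]))
expected box [210. 176. 296. 338.] seen [(213, 178, 300, 338)]
```

```bash
python3 -m inch '[0.5,0.3,0.9,0,0,0,20, 0,0,0,0,0,0,20, 0,0,0,0,0,0,42, 0,0,0,0,0,0,42, 0,0,0,0,0,0,42, 0,0,0,0,0,0,42, 0,0,0,0,0,0,42, 0,0,0,0,0,0,42]'
python3 -m inch '[0,0,-8,0,0,0,42, 0,0,-20,0,0,0,44, 0,0,-25,0,0,0,44, 0,0,-35,0,0,0,44, 0,0,-35,0,0,0,60, 0,0,0,0,7.5,0,60, 0,0,0,0,7.5,0,60, 0,0,0,0,7.5,0,60]'
python3 -c "
from h import *
def ring(n):
    im=cv2.imread(f'pics/{n}_raw.png'); b=im.astype(int); m=((b[:,:,0]>200)&(b[:,:,2]<90)).astype(np.uint8); k,l,st,ce=cv2.connectedComponentsWithStats(m); return [(st[i].tolist(),ce[i].round(1)) for i in range(1,k) if st[i,4]>60]
s=sensors.read_state(); print(s['q'].round(2))
p=snap('wrist','w13'); im=cv2.imread('pics/w13_raw.png'); m=blue(im); k,l,st,ce=cv2.connectedComponentsWithStats(m)
for i in range(1,k):
    if st[i,4]>100: 
        r=cv2.minAreaRect(np.argwhere(l==i)[:,::-1].astype(np.float32)); print(r, atz(p,r[0],.055)[:2])
print(proj(p,np.r_[C1+.06*V,.047]),[proj(p,np.r_[C1+.06*V+e*U,.047]).round(0) for e in(-.055,.055)])
"
```

```text
time: 23.25
tool_pos: [0.5294, 0.0989, -0.0045]
tcp_rot: [3.017, 0.082, -0.811]
wrist_force: [-0.5, -0.9, 0.4]
width: 0.489
grip_force: 0.0
time: 24.05
tool_pos: [0.5933, 0.1027, 0.1035]
tcp_rot: [3.129, 0.086, -0.195]
wrist_force: [-0.1, -0.3, 0.0]
width: 0.701
grip_force: 0.0
[0.13 0.29 1.76 0.01 1.22 1.64]
((253.0, 219.5), (117.0, 34.0), 90.0) [0.56352018 0.10191791]
[254.26757609 221.62541427] [array([254., 268.]), array([254., 165.])]
```

```bash
cat >> h.py <<'E'
def wbox(p,X,ax):
    ax=np.array(ax,float); n1=np.cross(ax,[0,0,1]) if abs(ax[2])<.9 else np.array([1.,0,0]); n1/=np.linalg.norm(n1); n2=np.cross(ax,n1)
    q=np.array([proj(p,np.array(X)+e*ax+.015*(np.cos(t)*n1+np.sin(t)*n2)) for e in(-.055,.055) for t in np.linspace(0,6.28,40)]); return np.r_[q.min(0),q.max(0)].round(0)
def blobs(name):
    m=blue(cv2.imread(f'pics/{name}_raw.png')); k,l,st,ce=cv2.connectedComponentsWithStats(m)
    return [(int(x),int(y),int(x+w),int(y+h)) for x,y,w,h,a in st[1:] if a>100]
def cr(i): return C1+(i-1)*.06*V
E
python3 -m inch '[0,0,-25,0,7.5,0,60, 0,0,-40,0,0,0,60, 0,0,-35,0,0,0,60, 0,0,0,0,0,0,60, 0,0,0,0,0,0,60, 0,0,0,0,0,0,60, 0,0,0,0,0,0,60, 0,0,0,0,0,0,60]'
python3 -c "
from h import *
p=snap('wrist','w14'); print(blobs('w14'), wbox(p,np.r_[cr(2),.047],np.r_[U,0]), wbox(p,np.r_[cr(2)+.005*U,.047],np.r_[U,0]))
q,Rt=pick([.472,-.324],20,up=.14,d=.055); print(q,delta(q,down(YAW,0)))
"
```

```text
time: 24.9
tool_pos: [0.5936, 0.1027, 0.2001]
tcp_rot: [3.138, 0.086, -0.007]
wrist_force: [-0.3, 0.4, -0.3]
width: 0.701
grip_force: 0.0
[(241, 150, 266, 240), (500, 171, 512, 191)] [241. 148. 267. 240.] [241. 144. 267. 237.]
[ 0.51675887 -0.3077091   0.1705    ] (array([-99.3, 405.6,  31. ]), array([ 0.1 ,  0.24, -0.1 ]))
```

```bash
python3 -m inch '[-11,45,0,0,0,0,60, -11,45,0,0,0,0,60, -11,45,0,0,0,0,60, -11,45,0,0,0,0,60, -11,45,0,0,0,0,60, -11,45,0,0,0,0,60, -11,45,0,0,0,0,60, -11,45,0,0,0,0,60]'
python3 -m inch '[-11,45,0,0,0,0,60, 0,0,0,0,0,-8.4,60, 0,0,0,0,0,-8.4,60, 0,0,0,0,8.5,0,60, 0,0,0,0,8.5,0,60, 0,0,0,0,8.5,0,60, 0,0,0,0,8.5,0,60, 0,0,0,0,8.5,0,60]'
python3 -m inch '[0,0,0,0,8.5,0,60, 0,0,0,0,8.5,0,60, 0,0,0,0,0,0,60, 0,0,0,0,0,0,60, 0,0,0,0,0,0,60, 0,0,0,0,0,0,60, 0,0,0,0,0,0,60, 0,0,0,0,0,0,60]'
cat >> h.py <<'E'
def ring(n):
    b=cv2.imread(f'pics/{n}_raw.png').astype(int); m=((b[:,:,0]>200)&(b[:,:,2]<90)).astype(np.uint8); k,l,st,ce=cv2.connectedComponentsWithStats(m); return [(st[i].tolist(),ce[i].round(1)) for i in range(1,k) if st[i,4]>60]
E
python3 -c "
from h import *
p=snap('wrist','w15')
for st,ce in ring('w15'): print(st, atz(p,(st[0]+st[2]/2,st[1]+st[3]/2),.11))
for up in(.1,0): print(delta(*pick([.472,-.324],20,up=up,d=.055)))
print(sensors.read_state()['q'].round(2),blobs('w15'),wbox(p,[.472,-.324,.055],[0,0,1]))
"
```

```text
time: 25.75
tool_pos: [0.5255, -0.2631, 0.2021]
tcp_rot: [3.139, 0.086, -0.003]
wrist_force: [1.2, -0.2, 0.2]
width: 0.703
grip_force: 0.0
time: 26.55
tool_pos: [0.518, -0.3078, 0.2041]
tcp_rot: [-2.775, -0.489, -1.087]
wrist_force: [0.1, 0.8, -0.5]
width: 0.704
grip_force: 0.0
time: 27.35
tool_pos: [0.5186, -0.3067, 0.2037]
tcp_rot: [-2.551, -0.453, -1.455]
wrist_force: [-0.1, -0.1, -0.2]
width: 0.702
grip_force: 0.0
[0, 151, 29, 23, 61] [0.55754968 0.03145863 0.11      ]
[213, 200, 25, 20, 232] [ 0.5819205  -0.25044892  0.11      ]
[235, 317, 35, 21, 226] [ 0.47916593 -0.32045568  0.11      ]
(array([-63.7,   0.2,  35.5]), array([0.05, 0.62, 0.15]))
(array([-1.498e+02, -1.000e-01,  8.640e+01]), array([0.05, 0.62, 0.15]))
[-1.16  0.07  2.2   1.18  1.19 -0.61] [(0, 151, 41, 195), (213, 200, 242, 266), (235, 317, 271, 339)] [235. 319. 272. 380.]
```

```bash
python3 -m inch '[-30,0,17.4,0,0.6,0,60, -30,0,17.4,0,0,0,60, -30,0,17.4,0,0,0,60, -30,0,17.4,0,0,0,60, -30,0,17.4,0,0,0,60, 0,0,0,0,0,0,60, 0,0,0,0,0,0,60, 0,0,0,0,0,0,60]' 60
python3 -m inch '[0,0,0,0,0,0,20, 0,0,0,0,0,0,20, 0,0,0,0,0,0,20, 0,0,0,0,0,0,20, 0,0,0,0,0,0,20, 0,0,0,0,0,0,20, 0,0,0,0,0,0,20, 0,0,0,0,0,0,20]' 60
python3 -c "
from h import *
s=sensors.read_state(); M=R.from_rotvec(s['tcp_rot']).as_matrix()
print('up in tool',M.T@[0,0,1]); print('tube centre in tool', M.T@(np.array([.4725,-.3238,.055])-s['tool_pos'])); chk('w16',M.T@(np.array([.4725,-.3238,.055])-s['tool_pos']))
"
```

```text
time: 28.2
tool_pos: [0.5187, -0.3083, 0.0313]
tcp_rot: [-2.542, -0.45, -1.47]
wrist_force: [0.2, 0.4, -0.6]
width: 0.699
grip_force: 0.0
time: 29.0
tool_pos: [0.5187, -0.3081, 0.0311]
tcp_rot: [-2.541, -0.449, -1.472]
wrist_force: [-2.9, -0.2, 6.8]
width: 0.334
grip_force: 57.9
up in tool [ 0.86720941  0.00317594 -0.49793348]
tube centre in tool [-0.00354633 -0.00092457 -0.0541584 ]
expected box [208. 178. 292. 337.] seen [(181, 42, 235, 182), (219, 172, 301, 333)]
```

```bash
cat >> h.py <<'E'
from scipy.optimize import least_squares
def fitheld(name,box,c0,a):   # refine held tube centre in tool from silhouette box
    p=ld(name); s=sensors.read_state(); M=R.from_rotvec(s["tcp_rot"]).as_matrix(); a=np.array(a); a=a/np.linalg.norm(a)
    return least_squares(lambda c: wbox2(p,s["tool_pos"]+M@c,M@a)-np.array(box),c0,diff_step=1e-3,x_scale=.01).x
def wbox2(p,X,ax):
    n1=np.cross(ax,[.3,.5,.81]); n1/=np.linalg.norm(n1); n2=np.cross(ax,n1)
    q=np.array([proj(p,X+e*ax+.015*(np.cos(t)*n1+np.sin(t)*n2)) for e in(-.055,.055) for t in np.linspace(0,6.28,90)]); return np.r_[q.min(0),q.max(0)]
E
python3 -c "
from h import *
print(fitheld('w16',(219,172,301,333),[-.0035,0,-.054],[.866,0,-.5]))
print(fitheld('w12',(213,178,300,338),[-.0035,0,-.0576],[.866,0,-.5]))
"
python3 -m inch '[30,0,-17.4,0,0,0,20, 30,0,-17.4,0,0,0,20, 30,0,-17.4,0,0,0,20, 30,0,-17.4,0,0,0,20, 30,0,-17.4,0,0,0,20, 0,0,0,0,-8.5,0,20, 0,0,0,0,-8.5,0,20, 0,0,0,0,-8.5,0,20]' 60
python3 -m inch '[0,0,0,0,-8.5,0,20, 0,0,0,0,-8.5,0,20, 0,0,0,0,-8.5,0,20, 0,0,0,0,-8.5,0,20, 0,0,0,0,-0.5,8.4,20, 0,0,0,0,0,8.3,20, 0,0,0,0,0,0,20, 0,0,0,0,0,0,20]'
python3 -c "
from h import *
c=[-.0020,0,-.056]
chk('w17',c); p,Rt=placeT(1,c,up=.09,tilt=0); print(p,delta(p,Rt)); print(sensors.read_state()['q'].round(2))
"
```

```text
[-0.00198652  0.00264555 -0.05186003]
[ 0.05541992 -0.38037188  0.13126592]
time: 29.85
tool_pos: [0.5166, -0.3083, 0.2037]
tcp_rot: [-2.87, -0.502, -0.883]
wrist_force: [-0.5, 0.9, -1.4]
width: 0.336
grip_force: 58.8
time: 30.65
tool_pos: [0.517, -0.3068, 0.202]
tcp_rot: [-3.14, -0.094, 0.001]
wrist_force: [0.3, 0.3, 0.6]
width: 0.333
grip_force: 58.7
expected box [211. 173. 296. 336.] seen [(181, 92, 224, 126), (220, 172, 301, 332)]
[0.56169678 0.04061339 0.081     ] (array([  65.3, -344.4,  121.1]), array([0.01, 0.04, 0.15]))
[-0.58  0.12  1.76 -0.    1.26  0.93]
```

```bash
python3 -m inch '[5,-43,0,0,0,0,20, 5,-43,0,0,0,0,20, 5,-43,0,0,0,0,20, 5,-43,0,0,0,0,20, 5,-43,0,0,0,0,20, 5,-43,0,0,0,0,20, 5,-43,0,0,0,0,20, 5,-43,0,0,0,0,20]' 60
python3 -m inch '[0,0,0,0,-7.5,0,20, 0,0,0,0,-7.5,0,20, 0,0,0,0,-7.5,0,20, 0,0,0,0,-7.5,0,20, 0,0,0,0,0,0,20, 0,0,0,0,0,0,20, 0,0,0,0,0,0,20, 0,0,0,0,0,0,20]'
python3 -c "
from h import *
c=[-.0020,.0015,-.052]
chk('w18',c); p,Rt=placeT(1,c,up=.01); print(p,delta(p,Rt))
"
```

```text
time: 31.5
tool_pos: [0.5375, 0.0398, 0.2027]
tcp_rot: [3.14, 0.091, 0.001]
wrist_force: [0.1, -0.3, 0.5]
width: 0.336
grip_force: 58.8
time: 32.3
tool_pos: [0.5378, 0.0384, 0.2047]
tcp_rot: [3.021, 0.086, -0.802]
wrist_force: [0.4, 0.6, -1.1]
width: 0.338
grip_force: 58.9
expected box [216. 169. 299. 329.] seen [(165, 9, 213, 130), (220, 172, 301, 333)]
[0.53538604 0.04062177 0.01096668] (array([ 94.2,  -2.3, 169.4]), array([ 0.02, -0.26, -0.  ]))
```

```bash
python3 -m inch '[18.8,-0.5,33.9,0,-0.2,0,20, 18.8,-0.5,33.9,0,0,0,20, 18.8,-0.5,33.9,0,0,0,20, 18.8,-0.4,33.9,0,0,0,20, 18.8,-0.4,33.9,0,0,0,20, 0,0,0,0,0,0,20, 0,0,0,0,0,0,20, 0,0,0,0,0,0,20]' 60
python3 -c "
from h import *
c=[-.0020,.0015,-.053]
chk('w19',c); p,Rt=placeT(1,c,up=.001); print(p,delta(p,Rt))
"
```

```text
time: 33.15
tool_pos: [0.5361, 0.0407, 0.0117]
tcp_rot: [3.019, 0.086, -0.807]
wrist_force: [1.0, 0.2, -1.7]
width: 0.338
grip_force: 58.9
expected box [216. 169. 299. 330.] seen [(61, 155, 185, 286), (219, 172, 302, 332)]
[0.53488685 0.04059342 0.00110065] (array([ 4., -0., 10.]), array([ 0.03, -0.12, -0.01]))
```

```bash
python3 -m inch '[1.2,0,2.5,0,0,0,20, 1.2,0,2.5,0,0,0,20, 1.2,0,2.5,0,0,0,20, 1.2,0,2.2,0,0,0,20, 0,0,0,0,0,0,20, 0,0,0,0,0,0,20, 0,0,0,0,0,0,20, 0,0,0,0,0,0,20]' 60
python3 -m inch '[0,0,0,0,0,0,42, 0,0,0,0,0,0,42, 0,0,0,0,0,0,42, 0,0,0,0,0,0,42, 0,0,0,0,0,0,42, 0,0,-8,0,0,0,42, 0,0,-20,0,0,0,44, 0,0,-35,0,0,0,44]'
python3 -m inch '[0,0,-35,0,0,0,44, 0,0,-20,0,7.5,0,60, 0,0,-15,0,7.5,0,60, 0,0,-40,0,7.5,0,60, 0,0,-40,0,7.5,0,60, 0,0,0,0,0,0,60, 0,0,0,0,0,0,60, 0,0,0,0,0,0,60]'
python3 -c "
from h import *
p=snap('wrist','w20'); print(blobs('w20'), [wbox(p,np.r_[cr(i),.047],np.r_[U,0]) for i in(1,2)])
q,Rt=pick([.5825,-.2505],20,up=.14,d=.055); print(q,delta(q,down(YAW,0)))
"
```

```text
time: 34.0
tool_pos: [0.5336, 0.0406, 0.0008]
tcp_rot: [3.017, 0.086, -0.815]
wrist_force: [-1.9, 0.2, 12.2]
width: 0.333
grip_force: 59.3
time: 34.8
tool_pos: [0.5625, 0.0423, 0.0512]
tcp_rot: [3.015, 0.085, -0.823]
wrist_force: [1.2, 0.0, 0.1]
width: 0.513
grip_force: 0.0
time: 35.6
tool_pos: [0.6135, 0.0452, 0.1913]
tcp_rot: [3.14, 0.089, -0.009]
wrist_force: [0.3, -0.4, -0.6]
width: 0.7
grip_force: 0.0
[(191, 165, 220, 256), (242, 165, 268, 256), (459, 183, 512, 228)] [array([243., 163., 269., 256.]), array([191., 163., 220., 256.])]
[ 0.62725887 -0.2342091   0.1705    ] (array([ -1.8, 279.7,  19.9]), array([0.03, 0.4 , 0.  ]))
```

```bash
python3 -m inch '[0,40,-2,0,0,0,60, 0,40,-2,0,0,0,60, 0,40,-2,0,0,0,60, 0,40,-2,0,0,0,60, 0,40,-2,0,0,0,60, 0,40,-2,0,0,0,60, 0,40,-2,0,0,-8.4,60, 0,0,0,0,0,-8.4,60]'
python3 -m inch '[0,0,0,0,8.5,0,60, 0,0,0,0,8.5,0,60, 0,0,0,0,8.5,0,60, 0,0,0,0,8.5,0,60, 0,0,0,0,8.5,0,60, 0,0,0,0,8.5,0,60, 0,0,0,0,8.5,0,60, 0,0,0,0,0.5,0,60]'
python3 -m inch '[0,0,0,0,0,0,60, 0,0,0,0,0,0,60, 0,0,0,0,0,0,60, 0,0,0,0,0,0,60, 0,0,0,0,0,0,60, 0,0,0,0,0,0,60, 0,0,0,0,0,0,60, 0,0,0,0,0,0,60]'
python3 -c "
from h import *
p=snap('wrist','w21')
for up in(.1,0): print(delta(*pick([.5825,-.2505],20,up=up,d=.055)))
print(sensors.read_state()['q'].round(2),blobs('w21'),wbox(p,[.5825,-.2505,.055],[0,0,1]))
"
```

```text
time: 36.45
tool_pos: [0.6293, -0.2395, 0.2029]
tcp_rot: [-3.093, -0.549, 0.013]
wrist_force: [0.0, 1.7, 0.2]
width: 0.703
grip_force: 0.0
time: 37.25
tool_pos: [0.626, -0.231, 0.197]
tcp_rot: [-2.57, -0.444, -1.395]
wrist_force: [-1.0, 1.4, -1.0]
width: 0.699
grip_force: 0.0
time: 38.05
tool_pos: [0.6299, -0.232, 0.205]
tcp_rot: [-2.572, -0.458, -1.406]
wrist_force: [0.3, -0.3, 0.1]
width: 0.701
grip_force: 0.0
(array([-64.4,   1.5,  37.5]), array([-0.48,  2.62, -0.1 ]))
(array([-148.6,    2.1,   91.4]), array([-0.48,  2.62, -0.1 ]))
[-0.86  0.06  2.18  1.27  0.97 -0.47] [(0, 215, 21, 248), (0, 228, 59, 305), (238, 318, 273, 338)] [237. 317. 273. 374.]
```

```bash
python3 -m inch '[-28,0,16,-0.5,2.6,0,60, -31,0.4,18,0,0,0,60, -31,0.4,18,0,0,0,60, -31,0.4,18,0,0,0,60, -30,0.4,18,0,0,0,60, 0,0,0,0,0,0,60, 0,0,0,0,0,0,60, 0,0,0,0,0,0,60]' 60
python3 -c "
from h import *
print(delta(*pick([.5825,-.2505],20,up=0,d=.055)))
"
python3 -m inch '[0,0,0,0,0,0,20, 0,0,0,0,0,0,20, 0,0,0,0,0,0,20, 0,0,0,0,0,0,20, 0,0,0,0,0,0,20, 0,0,0,0,0,0,20, 0,0,0,0,0,0,20, 0,0,0,0,0,0,20]' 60
python3 -c "
from h import *
s=sensors.read_state(); M=R.from_rotvec(s['tcp_rot']).as_matrix()
c=M.T@(np.array([.5825,-.2505,.055])-s['tool_pos']);a=M.T@[0,0,1]
print('up in tool',a,c); chk('w22',c,a); b=[x for x in blobs('w22') if 200<x[0]<240][0]; print(fitheld('w22',b,c,a))
"
```

```text
time: 38.9
tool_pos: [0.6306, -0.2346, 0.0326]
tcp_rot: [-2.541, -0.447, -1.47]
wrist_force: [0.2, -0.3, -0.7]
width: 0.701
grip_force: 0.0
(array([-3.3, -1.5, -1.6]), array([ 0.1 , -0.1 ,  0.03]))
time: 39.7
tool_pos: [0.6307, -0.2343, 0.0326]
tcp_rot: [-2.539, -0.447, -1.472]
wrist_force: [-2.6, 0.3, 7.1]
width: 0.336
grip_force: 58.2
up in tool [ 8.67589209e-01  8.53024431e-04 -4.97280842e-01] [-0.00578984 -0.00121001 -0.05521455]
expected box [207. 184. 292. 342.] seen [(218, 181, 300, 340)]
[-0.00533003  0.00222518 -0.05357662]
```

```bash
python3 -m inch '[30,0,-17.4,0,0,0,20, 30,0,-17.4,0,0,0,20, 30,0,-17.4,0,0,0,20, 30,0,-17.4,0,0,0,20, 30,0,-17.4,0,0,0,20, 0,0,0,0,-8.5,0,20, 0,0,0,0,-8.5,0,20, 0,0,0,0,-8.5,0,20]' 60
python3 -m inch '[0,0,0,0,-8.5,0,20, 0,0,0,0,-8.5,0,20, 0,0,0,0,-8.5,0,20, 0,0,0,0,-8.5,0,20, 0,0,0,0,-0.5,8.4,20, 0,0,0,0,0,8.3,20, 0,0,0,0,0,0,20, 0,0,0,0,0,0,20]'
python3 -c "
from h import *
c=[-.0055,.0015,-.0535]
chk('w23',c); p,Rt=placeT(0,c,up=.15,tilt=-30); print(p,delta(p,down(YAW,0))); print(sensors.read_state()['q'].round(2))
"
```

```text
time: 40.55
tool_pos: [0.6282, -0.2328, 0.2033]
tcp_rot: [-2.837, -0.5, -0.935]
wrist_force: [0.6, 0.8, -1.3]
width: 0.334
grip_force: 59.4
time: 41.35
tool_pos: [0.6285, -0.2315, 0.2015]
tcp_rot: [-3.118, -0.102, -0.059]
wrist_force: [0.1, 0.5, -1.4]
width: 0.336
grip_force: 59.3
expected box [216. 180. 299. 337.] seen [(14, 165, 57, 254), (218, 182, 301, 340), (0, 200, 11, 251)]
[ 0.54106503 -0.01915241  0.14791764] (array([ -75.7, -216.5,   55.4]), array([-1.17, -2.22,  0.44]))
[-0.41  0.23  1.64  0.04  1.25  1.08]
```

```bash
python3 -m inch '[-15,-43,0,-1.2,-2.2,0.4,20, -15,-43,0,0,0,0,20, -15,-43,0,0,0,0,20, -15,-43,0,0,0,0,20, -15,-43,0,0,0,0,20, 0,0,0,0,-7.5,0,20, 0,0,0,0,-7.5,0,20, 0,0,0,0,-7.5,0,20]' 60
python3 -m inch '[0,0,0,0,-7.5,0,20, 0,0,0,0,0,0,20, 0,0,0,0,0,0,20, 0,0,0,0,0,0,20, 0,0,0,0,0,0,20, 0,0,0,0,0,0,20, 0,0,0,0,0,0,20, 0,0,0,0,0,0,20]'
python3 -c "
from h import *
c=[-.0055,.0015,-.0535]
chk('w24',c); p,Rt=placeT(0,c,up=.01); print(p,delta(p,Rt))
"
```

```text
time: 42.2
tool_pos: [0.5419, -0.0211, 0.2044]
tcp_rot: [3.069, 0.088, -0.611]
wrist_force: [0.7, -0.4, 0.0]
width: 0.336
grip_force: 59.4
time: 43.0
tool_pos: [0.542, -0.0212, 0.2032]
tcp_rot: [3.02, 0.082, -0.805]
wrist_force: [0.4, 0.1, -1.2]
width: 0.338
grip_force: 59.5
expected box [216. 178. 299. 335.] seen [(92, 11, 160, 132), (164, 12, 213, 132), (218, 182, 300, 340)]
[ 0.54106503 -0.01915241  0.00791764] (array([ 96.4,  -2.3, 169.5]), array([-0.02, -0.13, -0.12]))
```

```bash
python3 -m inch '[19.4,-0.5,33.8,0,0,0,20, 19.4,-0.5,33.8,0,0,0,20, 19.4,-0.5,33.8,0,0,0,20, 19.4,-0.4,33.8,0,0,0,20, 19.4,-0.4,33.8,0,0,0,20, 0,0,0,0,0,0,20, 0,0,0,0,0,0,20, 0,0,0,0,0,0,20]' 60
python3 -c "
from h import *
c=[-.0065,.0015,-.0535]
chk('w25',c); p,Rt=placeT(0,c,up=.001); print(p,delta(p,Rt))
"
```

```text
time: 43.85
tool_pos: [0.5435, -0.0192, 0.0097]
tcp_rot: [3.021, 0.082, -0.802]
wrist_force: [-0.1, 0.4, -1.4]
width: 0.336
grip_force: 59.5
expected box [216. 180. 299. 337.] seen [(64, 167, 184, 289), (0, 177, 102, 318), (217, 181, 301, 341)]
[ 0.54192966 -0.01910331 -0.00158236] (array([ 4. , -0.2, 11.1]), array([ 0.01, -0.32, -0.13]))
```

```bash
python3 -m inch '[1.2,0,2.7,0,-0.3,0,20, 1.2,0,2.7,0,0,0,20, 1,0,2.7,0,0,0,20, 0.6,0,2.5,0,0,0,20, 0,0,0,0,0,0,20, 0,0,0,0,0,0,20, 0,0,0,0,0,0,20, 0,0,0,0,0,0,20]' 60
python3 -m inch '[0,0,0,0,0,0,42, 0,0,0,0,0,0,42, 0,0,0,0,0,0,42, 0,0,0,0,0,0,42, 0,0,0,0,0,0,42, 0,0,-8,0,0,0,42, 0,0,-20,0,0,0,44, 0,0,-35,0,0,0,44]'
python3 -m inch '[0,0,-35,0,0,0,44, 0,0,-20,0,7.5,0,60, 0,0,-15,0,7.5,0,60, 0,0,-40,0,7.5,0,60, -20,0,-40,0,7.5,0,60, -40,0,0,0,0,0,60, -40,0,0,0,0,0,60, -40,0,0,0,0,0,60]'
python3 -m inch '[-40,0,0,0,0,0,0, -40,-30,0,0,0,0,0, 0,-30,0,0,0,0,0, 0,0,0,0,0,0,0, 0,0,0,0,0,0,0, 0,0,0,0,0,0,0, 0,0,0,0,0,0,0, 0,0,0,0,0,0,0]'
python3 -c "
from h import *
p=snap('wrist','w26'); print(blobs('w26'), [wbox(p,np.r_[cr(i),.047],np.r_[U,0]) for i in(0,1,2)])
q=np.r_[C1-.105*U,.030]+[0,0,-.045]; print(q,delta(q,down(YAW,0)))
"
```

```text
time: 44.7
tool_pos: [0.5399, -0.0192, -0.0032]
tcp_rot: [3.017, 0.083, -0.815]
wrist_force: [0.1, 0.7, 5.2]
width: 0.337
grip_force: 59.4
time: 45.5
tool_pos: [0.5692, -0.0173, 0.0496]
tcp_rot: [3.015, 0.082, -0.824]
wrist_force: [1.5, -0.6, -1.0]
width: 0.516
grip_force: 0.0
time: 46.3
tool_pos: [0.48, -0.0223, 0.1949]
tcp_rot: [3.139, 0.086, -0.003]
wrist_force: [-0.3, -0.1, 0.4]
width: 0.702
grip_force: 0.0
time: 47.1
tool_pos: [0.3984, 0.0327, 0.1937]
tcp_rot: [3.14, 0.084, -0.008]
wrist_force: [-0.3, 0.1, 0.5]
width: -0.001
grip_force: 0.0
[(178, 0, 211, 68), (239, 0, 270, 69), (298, 0, 332, 67)] [array([298., -70., 337.,  69.]), array([238., -70., 271.,  69.]), array([173., -70., 212.,  69.])]
[ 0.45486887  0.03454726 -0.015     ] (array([ 57.6,   1.1, 208.3]), array([ 0.04,  0.28, -0.17]))
```

```bash
python3 -m inch '[10,0.2,42,0,0,0,0, 10,0.2,42,0,0,0,0, 10,0.2,42,0,0,0,0, 10,0.2,42,0,0,0,0, 9,0.2,42,0,0,0,0, 0,0,0,0,0,0,0, 0,0,0,0,0,0,0, 0,0,0,0,0,0,0]' 60
python3 -m inch '[2,0,0,0,0,0,0, 2,0,0,0,0,0,0, 2,0,0,0,0,0,0, 2,0,0,0,0,0,0, 2,0,0,0,0,0,0, 2,0,0,0,0,0,0, 2,0,0,0,0,0,0, 2,0,0,0,0,0,0]'
python3 -c "
from h import *
print(delta(np.r_[C1-.085*U,-.017],down(YAW,0)))
p=snap('wrist','w27',None,1.5)"
```

```text
time: 47.95
tool_pos: [0.4479, 0.0347, -0.0144]
tcp_rot: [3.14, 0.086, -0.002]
wrist_force: [0.2, -0.6, 0.9]
width: -0.001
grip_force: 0.0
time: 48.75
tool_pos: [0.4621, 0.0357, -0.0167]
tcp_rot: [3.14, 0.086, -0.007]
wrist_force: [-0.7, -0.0, 0.6]
width: 0.002
grip_force: 0.0
(array([12.7,  0.7,  0.3]), array([ 0.04,  0.27, -0.11]))
```

View pics/w27.png

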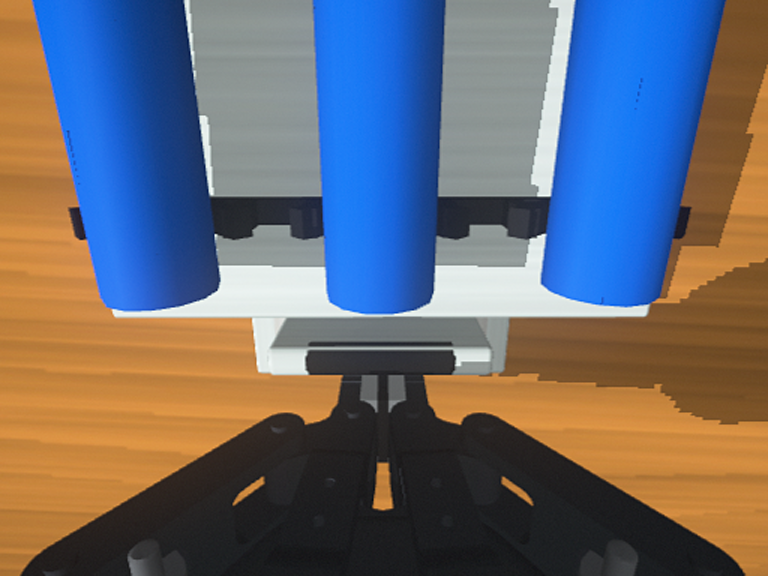

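The three tubes lie in their cradles with their near ends in line (rows ~305–313), and the shut fingers stand just before the plate's strip at (380,360). I'm pushing now.

```bash
python3 -m inch '[4,0,0,0,0,0,0, 6,0,0,0,0,0,0, 6,0,0,0,0,0,0, 6,0,0,0,0,0,0, 6,0,0,0,0,0,0, 6,0,0,0,0,0,0, 6,0,0,0,0,0,0, 6,0,0,0,0,0,0]'
python3 -m inch '[6,0,0,0,0,0,0, 6,0,0,0,0,0,0, 6,0,0,0,0,0,0, 4,0,0,0,0,0,0, 2,0,0,0,0,0,0, 0,0,0,0,0,0,0, 0,0,0,0,0,0,0, 0,0,0,0,0,0,0]'
python3 -m inch '[1.5,0,0,0,0,0,0, 1.5,0,0,0,0,0,0, 1.5,0,0,0,0,0,0, 1.5,0,0,0,0,0,0, 0,0,0,0,0,0,0, 0,0,0,0,0,0,0, 0,0,0,0,0,0,0, 0,0,0,0,0,0,0]'
```

```text
time: 49.6
tool_pos: [0.5081, 0.0383, -0.017]
tcp_rot: [3.14, 0.086, -0.008]
wrist_force: [-4.3, 1.8, -2.2]
width: 0.002
grip_force: 1.7
time: 50.4
tool_pos: [0.5332, 0.0394, -0.0161]
tcp_rot: [3.139, 0.086, -0.003]
wrist_force: [-0.9, 0.7, -1.1]
width: 0.001
grip_force: 0.2
time: 51.2
tool_pos: [0.5377, 0.0398, -0.0169]
tcp_rot: [3.14, 0.086, -0.007]
wrist_force: [-3.6, -1.3, 3.6]
width: 0.003
grip_force: 2.3
```

```bash
python3 -m inch '[1.5,0,0,0,0,0,0, 1.5,0,0,0,0,0,0, 1.5,0,0,0,0,0,0, 1.5,0,0,0,0,0,0, 0,0,0,0,0,0,0, 0,0,0,0,0,0,0, 0,0,0,0,0,0,0, 0,0,0,0,0,0,0]'
python3 -m inch '[1.5,0,0,0,0,0,0, 1.5,0,0,0,0,0,0, 1,0,0,0,0,0,0, 0,0,0,0,0,0,0, 0,0,0,0,0,0,0, 0,0,0,0,0,0,0, 0,0,0,0,0,0,0, 0,0,0,0,0,0,0]'
python3 -c "
from h import *
p=snap('wrist','w28'); print(blobs('w28'),blobs('w27'))"
```

```text
time: 52.0
tool_pos: [0.5372, 0.0399, -0.0181]
tcp_rot: [3.139, 0.086, -0.027]
wrist_force: [-18.5, -1.9, 14.1]
width: 0.003
grip_force: 9.4
time: 52.8
tool_pos: [0.5367, 0.0399, -0.0188]
tcp_rot: [3.139, 0.086, -0.04]
wrist_force: [-27.8, -2.9, 21.0]
width: 0.001
grip_force: 14.2
[(12, 0, 144, 213), (207, 0, 299, 215), (363, 0, 494, 210)] [(22, 0, 146, 207), (209, 0, 297, 209), (361, 0, 484, 205)]
```

```bash
python3 -m inch '[-5,0,0,0,0,0,0, -10,0,0,0,0,0,0, -15,0,0,0,0,0,0, -20,0,0,0,0,0,0, 0,0,-35,0,0,0,0, 0,0,-40,0,0,0,0, 0,0,-45,0,0,0,0, 0,0,-45,0,0,0,0]'
python3 -m inch '[20,0,-30,0,0,0,0, 40,0,-10,0,0,0,0, 40,0,0,0,0,0,0, 0,0,0,0,0,0,0, 0,0,0,0,0,0,0, 0,0,0,0,0,0,0, 0,0,0,0,0,0,0, 0,0,0,0,0,0,0]'
python3 -c "
from h import *
p=snap('wrist','w29'); print(blobs('w29'))
for d in(.070,.0735,.077): print(d,[wbox(p,np.r_[cr(i)+d*U,.047],np.r_[U,0]).tolist() for i in(2,1,0)])
# brass / scraper, strip look
im=cv2.imread('pics/w29_raw.png'); h=cv2.cvtColor(im,cv2.COLOR_BGR2HSV); m=cv2.inRange(h,(20,150,120),(32,255,255)); k,l,st,ce=cv2.connectedComponentsWithStats(m); print([(st[i].tolist(),ce[i].round(1), atz(p,ce[i],.012).round(4)) for i in range(1,k) if st[i,4]>30])
print([proj(p,np.array(v)).round(0) for v in([.4649,.2631,.014],[.7006,-.1959,.014])])
"
```

```text
time: 53.65
tool_pos: [0.5, 0.0379, 0.1504]
tcp_rot: [3.14, 0.086, -0.001]
wrist_force: [1.5, -0.4, 1.0]
width: -0.001
grip_force: 0.0
time: 54.45
tool_pos: [0.598, 0.0433, 0.188]
tcp_rot: [3.14, 0.086, -0.006]
wrist_force: [-0.9, -0.6, 0.5]
width: -0.0
grip_force: 0.0
[(294, 81, 326, 186), (183, 82, 215, 187), (240, 83, 268, 187)]
0.07 [[183.0, 88.0, 216.0, 191.0], [240.0, 88.0, 269.0, 191.0], [293.0, 88.0, 326.0, 191.0]]
0.0735 [[182.0, 84.0, 216.0, 188.0], [240.0, 84.0, 269.0, 188.0], [293.0, 84.0, 326.0, 188.0]]
0.077 [[182.0, 80.0, 216.0, 185.0], [240.0, 80.0, 269.0, 185.0], [293.0, 80.0, 327.0, 185.0]]
[([438, 77, 46, 17, 332], array([460.5,  85.7]), array([ 0.7004, -0.1921,  0.012 ])), ([75, 241, 31, 10, 157], array([ 90.2, 245.7]), array([0.4636, 0.266 , 0.012 ]))]
[array([ 91., 246.]), array([465.,  86.])]
```

```bash
python3 -m inch '[-24.7,-38.7,0,0,0,0,45, -24.7,-38.7,0,0,0,0,45, -24.7,-38.7,0,0,0,0,45, -24.7,-38.7,0,0,0,0,45, -24.7,-38.7,0,0,0,0,45, -24.7,-38.7,0,0,0,0,45, 0,0,0,0,0,5.4,45, 0,0,0,0,0,5.4,45]'
python3 -m inch '[-45,0,0,0,0,0,45, -20,0,0,0,0,0,45, 0,0,0,0,0,0,45, 0,0,0,0,0,0,45, 0,0,0,0,0,0,45, 0,0,0,0,0,0,45, 0,0,0,0,0,0,45, 0,0,0,0,0,0,45]'
cat >> h.py <<'E'
def brass(name,z=.016):
    p=ld(name); im=cv2.imread(f'pics/{name}_raw.png'); h=cv2.cvtColor(im,cv2.COLOR_BGR2HSV); m=cv2.inRange(h,(20,150,120),(32,255,255)); k,l,st,ce=cv2.connectedComponentsWithStats(m); out=[]
    for i in range(1,k):
        if st[i,4]>40:
            yx=np.argwhere(l==i)[:,::-1].astype(np.float32); r=cv2.boxPoints(cv2.minAreaRect(yx)); e=sorted([(np.linalg.norm(r[j]-r[(j+1)%4]),j) for j in range(4)])
            a=[(r[j]+r[(j+1)%4])/2 for _,j in e[:2]]; A,B=[atz(p,q,z) for q in a]
            if A[1]<B[1]: A,B=B,A   # A left (+y)
            d=A-B; out.append((atz(p,ce[i],z)[:2].round(4), 'yaw',round(np.degrees(np.arctan2(-d[0],d[1])),1),'len',round(np.linalg.norm(d),4)))
    return out
E
python3 -c "
from h import *
p=snap('wrist','w30'); print(brass('w30')); print(sensors.read_state()['tool_pos'])
print(brass('w3'),brass('w2'))
"
```

```text
time: 55.3
tool_pos: [0.4367, 0.2684, 0.1887]
tcp_rot: [3.134, -0.21, -0.005]
wrist_force: [0.7, -0.7, 0.0]
width: 0.528
grip_force: 0.0
time: 56.1
tool_pos: [0.3741, 0.2755, 0.1885]
tcp_rot: [3.133, -0.211, -0.007]
wrist_force: [-0.2, 0.1, -0.6]
width: 0.528
grip_force: 0.0
[(array([0.4658, 0.2633]), 'yaw', np.float64(-7.7), 'len', np.float64(0.0414))]
[0.37400199 0.27557834 0.18855163]
[(array([ 0.7   , -0.1895]), 'yaw', np.float64(19.0), 'len', np.float64(0.0518)), (array([0.466 , 0.2632]), 'yaw', np.float64(-7.7), 'len', np.float64(0.0413))] [(array([0.4661, 0.2633]), 'yaw', np.float64(-8.2), 'len', np.float64(0.0424))]
```

View pics/w30.png

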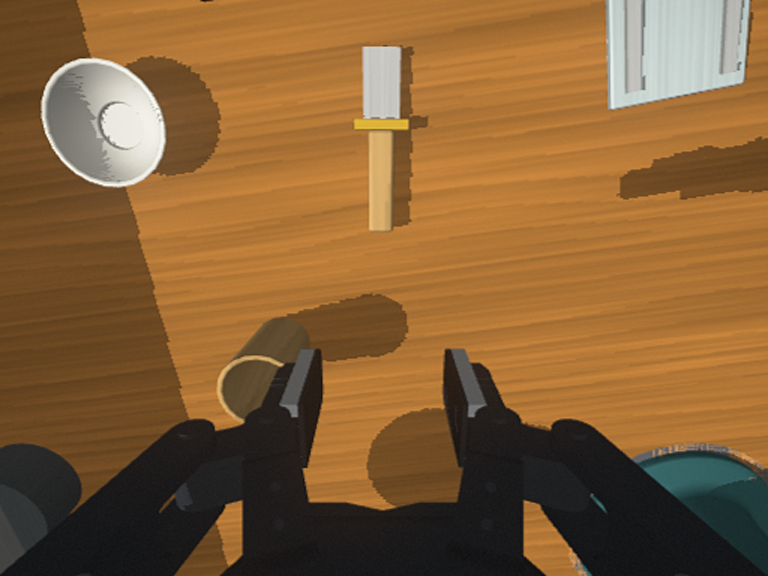

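The left scraper lies straight ahead and aligned: cross-piece at (381,124), handle end at (381,231). The dish and pot are clear of the grip spot.

```bash
python3 -c "
from h import *
print(delta([.4371,.2673,-.035],down(-7.8,0)))
p=ld('w30'); print('pot base',atz(p,(183,222),0), 'top',atz(p,(178,258),.085))
"
python3 -m inch '[21.5,-0.3,20,0,0,0,45, 21.5,-0.3,35,0,0,0,45, 21.5,0,40,0,0,0,45, 0,0,45,0,0,0,45, 0,0,45,0,0,0,45, 0,0,25,0,0,0,45, 0,0,0,0,0,0,45, 0,0,0,0,0,0,45]'
python3 -c "
from h import *
print(delta([.4371,.2673,-.035],down(-7.8,0)))"
```

```text
(array([ 64.6,  -0.6, 223.3]), array([0.09, 0.24, 0.11]))
pot base [0.29702889 0.38718819 0.        ] top [0.2911045  0.37379725 0.085     ]
time: 56.95
tool_pos: [0.4369, 0.2675, -0.0216]
tcp_rot: [3.133, -0.21, -0.008]
wrist_force: [0.0, 0.2, 0.2]
width: 0.526
grip_force: 0.0
(array([ 0.3,  0.1, 13.4]), array([0.11, 0.27, 0.13]))
```

```bash
python3 -m inch '[0,0,4,0,0,0,45, 0,0,4,0,0,0,45, 0,0,3,0,0,0,45, 0,0,2,0,0,0,45, 0,0,0,0,0,0,45, 0,0,0,0,0,0,45, 0,0,0,0,0,0,45, 0,0,0,0,0,0,45]'
python3 -m inch '[0,0,0,0,0,0,10, 0,0,0,0,0,0,10, 0,0,0,0,0,0,10, 0,0,0,0,0,0,10, 0,0,0,0,0,0,10, 0,0,0,0,0,0,10, 0,0,0,0,0,0,10, 0,0,0,0,0,0,10]' 60
```

```text
time: 57.75
tool_pos: [0.4368, 0.2675, -0.0345]
tcp_rot: [3.134, -0.21, -0.006]
wrist_force: [0.3, -0.1, -1.0]
width: 0.526
grip_force: 0.0
time: 58.55
tool_pos: [0.4385, 0.2686, -0.0328]
tcp_rot: [-3.134, 0.21, 0.002]
wrist_force: [-0.9, -0.8, 9.1]
width: 0.221
grip_force: 62.9
```

```bash
python3 -m inch '[0,0,-20,0,0,0,10, 0,0,-30,0,0,0,10, 0,0,-30,0,0,0,10, 0,0,0,0,0,-4.8,10, 0,0,0,0,0,-4.9,10, 0,0,0,0,0,0,10, 0,0,0,0,0,0,10, 0,0,0,0,0,0,10]' 60
cat >> h.py <<'E'
RO=np.array([.632,.301]); RY=2.0; RU=np.array([np.cos(np.radians(RY)),np.sin(np.radians(RY))]); RV=np.array([-RU[1],RU[0]])
def slot(i): return RO+(i-.5)*.075*RV
def scr(i,back,off,uz,dz): # scraper origin 'back' m before wall of slot i; off: grip ahead of origin; uz underside height; dz TCP z - underside
    return np.r_[slot(i)-(back-off)*RU, uz+dz], down(RY,0)
E
python3 -c "
from h import *
p=snap('wrist','w31'); s=sensors.read_state(); 
z=s['tool_pos'][2]+.0328+.016
b=brass('w31',z); print(b,s['tool_pos'],R.from_rotvec(s['tcp_rot']).as_matrix()[:,0])
print(delta(*scr(1,.120,.0162,.05,-.0328)))
"
```

```text
time: 59.35
tool_pos: [0.4367, 0.2674, 0.045]
tcp_rot: [3.14, 0.054, -0.008]
wrist_force: [0.5, -0.2, -1.6]
width: 0.218
grip_force: 59.8
[(array([0.4646, 0.268 ]), 'yaw', np.float64(1.2), 'len', np.float64(0.0415))] [0.43674267 0.26739155 0.04497825] [ 0.99939424  0.03443612 -0.00502961]
(array([ 92.6, -64.3,  27.2]), array([ 0.06,  0.29, -0.03]))
```

```bash
python3 -m inch '[23,-16,2,0,0,0,10, 23,-16,4,0,0,0,10, 23,-16,10,0,0,0,10, 23,-16,11,0,0,0,10, 0,0,0,0,0,0,10, 0,0,0,0,0,0,10, 0,0,0,0,0,0,10, 0,0,0,0,0,0,10]' 60
python3 -c "
from h import *
p=snap('wrist','w32'); s=sensors.read_state(); 
z=s['tool_pos'][2]+.0328+.016
print(brass('w32',z),s['tool_pos'],R.from_rotvec(s['tcp_rot']).as_matrix()[:,0])
# wood/rack edge: dark base board vs table: print column profile along slot axes
print(delta(*scr(1,.120,.0162,.0145,-.0328)))
im=cv2.imread('pics/w32_raw.png')
# light wood segmentation
h=cv2.cvtColor(im,cv2.COLOR_BGR2HSV); m=cv2.inRange(h,(12,40,150),(24,140,255)); k,l,st,ce=cv2.connectedComponentsWithStats(m); print([(st[i].tolist(),ce[i].round(0)) for i in range(1,k) if st[i,4]>120])
print([ (i,proj(p,np.r_[slot(i)-.0275*RU,.012]).round(1), proj(p,np.r_[slot(i)-.055*RU,.012]).round(1),proj(p,np.r_[slot(i),.012]).round(1)) for i in(0,1)], [proj(p,np.r_[RO+e*.0825*RV,.038]).round(1) for e in(1,-1)])
"
```

```text
time: 60.2
tool_pos: [0.5259, 0.3342, 0.0182]
tcp_rot: [3.14, 0.056, -0.007]
wrist_force: [-0.4, 1.3, -0.6]
width: 0.221
grip_force: 59.8
[(array([0.5542, 0.3349]), 'yaw', np.float64(0.4), 'len', np.float64(0.0414))] [0.52607405 0.33436657 0.01839131] [ 0.99936501  0.03538665 -0.00416612]
(array([ 1.1, -0.5, 36.7]), array([0.04, 0.24, 0.03]))
[([154, 0, 348, 47, 15858], array([327.,  23.])), ([236, 53, 28, 42, 1138], array([250.,  73.])), ([355, 54, 38, 94, 2484], array([373., 100.])), ([235, 220, 38, 21, 679], array([253., 229.])), ([237, 278, 34, 62, 1907], array([253., 308.]))]
[(0, array([375.1, 101.7]), array([369.2, 146.2]), array([381.5,  52.6])), (1, array([253. , 101.6]), array([253.1, 146.1]), array([253. ,  52.4]))] [array([162.1,  45.7]), array([493.9,  46.1])]
```

```bash
sed -i 's/RO=np.array(\[.632,.301\])/RO=np.array([.631,.3025])/' h.py
python3 -m inch '[0,-1.5,12,0,0.25,0,10, 0,0,12,0,0,0,10, 0,0,12,0,0,0,10, 0,0,0,0,0,0,10, 0,0,0,0,0,0,10, 0,0,0,0,0,0,10, 0,0,0,0,0,0,10, 0,0,0,0,0,0,10]' 60
python3 -c "
from h import *
print(delta(*scr(1,.120,.0162,.0145,-.0328)),delta(*scr(1,.048,.0162,.0145,-.0328)))"

```

```text
time: 61.05
tool_pos: [0.527, 0.3366, -0.0174]
tcp_rot: [3.141, 0.056, 0.002]
wrist_force: [1.1, -0.8, -0.3]
width: 0.216
grip_force: 59.9
(array([-1.1,  0.2,  0.9]), array([ 0.01, -0.06,  0.04])) (array([70.9,  0.2,  0.9]), array([ 0.01, -0.06,  0.04]))
```

```bash
python3 -m inch '[8,0,0.5,0,0,0,10, 8,0,0,0,0,0,10, 8,0,0,0,0,0,10, 8,0,0,0,0,0,10, 8,0,0,0,0,0,10, 8,0,0,0,0,0,10, 0,0,0,0,0,0,10, 0,0,0,0,0,0,10]'
python3 -m inch '[4,0,0,0,0,0,10, 4,0,0,0,0,0,10, 4,0,0,0,0,0,10, 3,0,0,0,0,0,10, 0,0,0,0,0,0,10, 0,0,0,0,0,0,10, 0,0,0,0,0,0,10, 0,0,0,0,0,0,10]'
python3 -c "
from h import *
print(delta(*scr(1,.048,.0162,.0145,-.0328)))"
```

```text
time: 61.85
tool_pos: [0.5745, 0.3379, -0.0187]
tcp_rot: [3.14, 0.055, -0.001]
wrist_force: [-0.2, -0.4, -0.5]
width: 0.216
grip_force: 59.9
time: 62.65
tool_pos: [0.5892, 0.3385, -0.0186]
tcp_rot: [3.14, 0.056, -0.0]
wrist_force: [-0.4, -0.1, -1.0]
width: 0.214
grip_force: 59.9
(array([ 8.7, -0.1, -0.3]), array([0.05, 0.01, 0.05]))
```

```bash
python3 -m inch '[2.5,0,0,0,0,0,10, 2.5,0,1,0,0,0,10, 0,0,0.5,0,0,0,10, 1,0,0,0,0,0,10, 1,0,0,0,0,0,10, 0,0,0,0,0,0,10, 0,0,0,0,0,0,10, 0,0,0,0,0,0,10]'
python3 -m inch '[0.7,0,0,0,0,0,10, 0.7,0,0,0,0,0,10, 0.6,0,0,0,0,0,10, 0,0,0,0,0,0,10, 0,0,0,0,0,0,10, 0,0,0,0,0,0,10, 0,0,0,0,0,0,10, 0,0,0,0,0,0,10]'
python3 -m inch '[0.7,0,0,0,0,0,10, 0.7,0,0,0,0,0,10, 0.6,0,0,0,0,0,10, 0,0,0,0,0,0,10, 0,0,0,0,0,0,10, 0,0,0,0,0,0,10, 0,0,0,0,0,0,10, 0,0,0,0,0,0,10]'
```

```text
time: 63.45
tool_pos: [0.5964, 0.3388, -0.02]
tcp_rot: [3.14, 0.056, 0.0]
wrist_force: [0.3, -0.2, -0.7]
width: 0.217
grip_force: 59.9
time: 64.25
tool_pos: [0.5984, 0.3388, -0.0201]
tcp_rot: [3.14, 0.056, 0.0]
wrist_force: [-0.3, 0.2, -0.4]
width: 0.222
grip_force: 59.9
time: 65.05
tool_pos: [0.5984, 0.3386, -0.0206]
tcp_rot: [3.139, 0.056, -0.006]
wrist_force: [-6.5, 1.1, 2.1]
width: 0.218
grip_force: 60.2
```

```bash
python3 -m inch '[0.7,0,0.3,0,0,0,10, 0.5,0,0.3,0,0,0,10, 0,0,0,0,0,0,10, 0,0,0,0,0,0,10, 0,0,0,0,0,0,10, 0,0,0,0,0,0,10, 0,0,0,0,0,0,10, 0,0,0,0,0,0,10]'
python3 -m inch '[0,0,0,0,0,0,36, 0,0,0,0,0,0,36, 0,0,0,0,0,0,36, 0,0,0,0,0,0,36, 0,0,0,0,0,0,36, 0,0,-10,0,0,0,36, 0,0,-30,0,0,0,36, 0,0,-40,0,0,0,36]'
python3 -m inch '[0,0,-40,0,0,0,45, -20,0,-40,0,0,0,45, -20,0,-20,0,0,0,45, 0,0,0,0,0,0,45, 0,0,0,0,0,0,45, 0,0,0,0,0,0,45, 0,0,0,0,0,0,45, 0,0,0,0,0,0,45]'
python3 -c "
from h import *
p=snap('wrist','w33'); print(brass('w33',.028)); print('expected',slot(1)-.004*RU)
print(blobs('w33'))
"
```

```text
time: 65.85
tool_pos: [0.5983, 0.3386, -0.0208]
tcp_rot: [3.139, 0.056, -0.009]
wrist_force: [-11.2, -0.2, 6.0]
width: 0.213
grip_force: 60.8
time: 66.65
tool_pos: [0.5996, 0.3378, 0.0579]
tcp_rot: [3.138, 0.056, -0.007]
wrist_force: [-0.3, 1.0, 0.7]
width: 0.421
grip_force: 0.0
time: 67.45
tool_pos: [0.5613, 0.3371, 0.1574]
tcp_rot: [3.139, 0.055, -0.004]
wrist_force: [-0.5, 1.3, -0.4]
width: 0.522
grip_force: 0.0
[(array([0.6263, 0.3392]), 'yaw', np.float64(2.0), 'len', np.float64(0.0415))]
expected [0.62569371 0.33983756]
[(466, 51, 512, 172)]
```

```bash
python3 -m inch '[1.4,47.2,-4,0,0,0,45, 1.4,47.2,-4,0,0,0,45, 1.4,47.2,-4,0,0,0,45, 1.4,47.2,-4,0,0,0,45, 1.4,47.2,-4,0,0,0,45, 1.4,47.2,-4,0,0,0,45, 1.4,47.2,-4,0,0,0,45, 1.4,47.2,-4,0,0,0,45]'
python3 -m inch '[1.4,47.2,0,0,0,0,45, 1.4,47.2,0,0,0,0,45, 1.4,47.2,0,0,0,0,45, 1.4,47.2,0,0,0,0,45, 0,0,0,0,0,-8.5,45, 0,0,0,0,0,-8.5,45, 0,0,0,0,0,0,45, 0,0,0,0,0,0,45]'
python3 -m inch '[0,0,0,0,0,0,45, 0,0,0,0,0,0,45, 0,0,0,0,0,0,45, 0,0,0,0,0,0,45, 0,0,0,0,0,0,45, 0,0,0,0,0,0,45, 0,0,0,0,0,0,45, 0,0,0,0,0,0,45]'
python3 -c "
from h import *
p=snap('wrist','w34'); print(brass('w34')); print(blobs('w34'))
im=cv2.imread('pics/w34_raw.png'); h=cv2.cvtColor(im,cv2.COLOR_BGR2HSV); m=cv2.inRange(h,(12,40,150),(24,140,255)); k,l,st,ce=cv2.connectedComponentsWithStats(m)
for i in range(1,k):
    if st[i,4]>300:
        r=cv2.minAreaRect(np.argwhere(l==i)[:,::-1].astype(np.float32)); print(st[i].tolist(),r,atz(p,r[0],.014))
"
```

```text
time: 68.3
tool_pos: [0.5861, -0.0413, 0.1913]
tcp_rot: [3.14, 0.056, -0.001]
wrist_force: [1.3, 0.1, -0.2]
width: 0.532
grip_force: 0.0
time: 69.1
tool_pos: [0.5985, -0.2278, 0.1912]
tcp_rot: [3.099, 0.514, -0.001]
wrist_force: [-0.0, 0.2, -0.5]
width: 0.529
grip_force: 0.0
time: 69.9
tool_pos: [0.5986, -0.2278, 0.1918]
tcp_rot: [3.098, 0.519, 0.0]
wrist_force: [-0.3, 0.4, 0.6]
width: 0.527
grip_force: 0.0
[(array([ 0.7007, -0.193 ]), 'yaw', np.float64(19.1), 'len', np.float64(0.0412))]
[(0, 0, 22, 108), (52, 1, 89, 122)]
[246, 73, 16, 69, 1036] ((253.5, 107.0), (68.0, 15.0), 90.0) [ 0.66056954 -0.20602945  0.014     ]
[411, 135, 23, 72, 1174] ((422.01983642578125, 170.76266479492188), (70.8739013671875, 18.249980926513672), 85.68397521972656) [ 0.65659906 -0.43687885  0.014     ]
[418, 228, 22, 64, 999] ((429.38525390625, 259.23773193359375), (64.28038024902344, 17.745004653930664), 84.80557250976562) [ 0.54396345 -0.51291061  0.014     ]
```

```bash
python3 -c "
from h import *
print(delta([.6733,-.2025,-.035],down(19,0)))"
python3 -m inch '[26,0,25,0,0,0,45, 26,0,35,0,0,0,45, 26,0,40,0,0,0,45, 0,0,45,0,0,0,45, 0,0,45,0,0,0,45, 0,0,22,0,0,0,45, 0,0,0,0,0,0,45, 0,0,0,0,0,0,45]'
python3 -c "
from h import *
print(delta([.6733,-.2025,-.035],down(19,0)))"
```

```text
(array([ 78.9,   0.3, 226.8]), array([0.04, 0.01, 0.03]))
time: 70.75
tool_pos: [0.6724, -0.2025, -0.0202]
tcp_rot: [3.098, 0.519, -0.001]
wrist_force: [0.8, 0.4, 0.9]
width: 0.528
grip_force: 0.0
(array([ 0.8,  0.2, 14.8]), array([0.03, 0.03, 0.03]))
```

```bash
python3 -m inch '[0.8,0,5,0,0,0,45, 0,0,4,0,0,0,45, 0,0,3,0,0,0,45, 0,0,2,0,0,0,45, 0,0,0,0,0,0,45, 0,0,0,0,0,0,45, 0,0,0,0,0,0,45, 0,0,0,0,0,0,45]'
python3 -m inch '[0,0,0,0,0,0,10, 0,0,0,0,0,0,10, 0,0,0,0,0,0,10, 0,0,0,0,0,0,10, 0,0,0,0,0,0,10, 0,0,0,0,0,0,10, 0,0,0,0,0,0,10, 0,0,0,0,0,0,10]' 60
python3 -m inch '[0,0,-20,0,0,0,10, 0,0,-40,0,0,0,10, 0,0,-40,0,0,0,10, 0,0,-40,0,0,0,10, 0,0,-20,0,0,0,10, 0,0,0,0,0,8.5,10, 0,0,0,0,0,8.5,10, 0,0,0,0,0,0,10]'
python3 -m inch '[0,0,0,0,0,0,10, 0,0,0,0,0,0,10, 0,0,0,0,0,0,10, 0,0,0,0,0,0,10, 0,0,0,0,0,0,10, 0,0,0,0,0,0,10, 0,0,0,0,0,0,10, 0,0,0,0,0,0,10]'
python3 -c "
from h import *
p=snap('wrist','w35'); s=sensors.read_state(); z=s['tool_pos'][2]+.0328+.016
print(brass('w35',z)); print(delta(*scr(0,.130,.016,.15,-.0328)), s['q'].round(2))"
```

```text
time: 71.55
tool_pos: [0.6732, -0.2023, -0.0342]
tcp_rot: [3.098, 0.519, 0.0]
wrist_force: [-0.3, 0.5, -0.0]
width: 0.528
grip_force: 0.0
time: 72.35
tool_pos: [0.6743, -0.2024, -0.0327]
tcp_rot: [3.097, 0.519, 0.003]
wrist_force: [-0.2, 1.2, 5.9]
width: 0.217
grip_force: 62.4
time: 73.15
tool_pos: [0.6729, -0.2021, 0.1257]
tcp_rot: [3.14, 0.055, -0.0]
wrist_force: [-0.9, -0.0, -0.7]
width: 0.215
grip_force: 60.9
time: 73.95
tool_pos: [0.6731, -0.2021, 0.1258]
tcp_rot: [3.14, 0.056, 0.0]
wrist_force: [-0.9, 0.2, -0.8]
width: 0.22
grip_force: 60.9
[(array([ 0.7018, -0.2016]), 'yaw', np.float64(2.0), 'len', np.float64(0.0414))]
(array([-138.1, -468.4,    8.2]), array([ 0.04, -0.01,  0.05])) [-0.33  0.36  1.61 -0.    1.17  1.21]
```

```bash
python3 -m inch '[-14,-47,0,0,0,0,10, -14,-47,0,0,0,0,10, -14,-47,0,0,0,0,10, -14,-47,0,0,0,0,10, -14,-47,0,0,0,0,10, -14,-47,0,0,0,0,10, -14,-47,0,0,0,0,10, -14,-47,0,0,0,0,10]' 60
python3 -m inch '[-14,-47,0,0,0,0,10, -13,-46,0,0,0,0,10, 0,0,30,0,0,0,10, 0,0,40,0,0,0,10, 0,0,30,0,0,0,10, 0,0,0,0,0,0,10, 0,0,0,0,0,0,10, 0,0,0,0,0,0,10]'
python3 -c "
from h import *
p=snap('wrist','w36'); s=sensors.read_state(); z=s['tool_pos'][2]+.0328+.016
print(brass('w36',z),s['tool_pos']); print(delta(*scr(0,.120,.0155,.0145,-.0328)))
im=cv2.imread('pics/w36_raw.png'); h=cv2.cvtColor(im,cv2.COLOR_BGR2HSV); m=cv2.inRange(h,(12,40,150),(24,140,255)); k,l,st,ce=cv2.connectedComponentsWithStats(m); print([(st[i].tolist(),ce[i].round(0)) for i in range(1,k) if st[i,4]>120])
print([ (i,proj(p,np.r_[slot(i)-.0275*RU,.012]).round(1), proj(p,np.r_[slot(i)-.055*RU,.012]).round(1),proj(p,np.r_[slot(i),.012]).round(1)) for i in(0,1)],brass('w36',.028))
"
```

```text
time: 74.8
tool_pos: [0.5471, 0.1714, 0.1259]
tcp_rot: [3.141, 0.056, 0.002]
wrist_force: [0.8, 1.2, -0.2]
width: 0.216
grip_force: 60.9
time: 75.6
tool_pos: [0.5194, 0.2623, 0.0277]
tcp_rot: [-3.14, -0.055, -0.006]
wrist_force: [0.3, 1.1, -0.4]
width: 0.216
grip_force: 60.9
[(array([0.6196, 0.3188]), 'yaw', np.float64(2.0), 'len', np.float64(0.0308)), (array([0.5482, 0.2631]), 'yaw', np.float64(-1.7), 'len', np.float64(0.0418))] [0.51971001 0.26233666 0.02798685]
(array([ 7.9,  1.3, 46.3]), array([-0.06, -0.24,  0.02]))
[([19, 0, 325, 31, 9715], array([183.,  15.])), ([243, 40, 26, 53, 1354], array([255.,  66.])), ([109, 51, 45, 133, 3823], array([132., 115.])), ([235, 218, 38, 25, 778], array([253., 228.])), ([237, 277, 34, 63, 1931], array([253., 308.]))]
[(0, array([255.8,  88.2]), array([255.8, 131.8]), array([255.9,  40.4])), (1, array([138.4,  88.1]), array([143.7, 131.7]), array([132.6,  40.3]))] [(array([0.6263, 0.3394]), 'yaw', np.float64(2.0), 'len', np.float64(0.0425)), (array([0.5277, 0.2625]), 'yaw', np.float64(-1.7), 'len', np.float64(0.0577))]
```

```bash
python3 -m inch '[0,1.3,15,0,-0.2,0,10, 0,0,15,0,0,0,10, 0,0,15,0,0,0,10, 0,0,1,0,0,0,10, 0,0,0,0,0,0,10, 0,0,0,0,0,0,10, 0,0,0,0,0,0,10, 0,0,0,0,0,0,10]' 60
python3 -c "
from h import *
print(delta(*scr(0,.048,.0155,.0145,-.0328)))"
python3 -m inch '[8,0,0,0,0,0,10, 8,0,0,0,0,0,10, 8,0,0,0,0,0,10, 8,0,0,0,0,0,10, 8,0,0,0,0,0,10, 8,0,0,0,0,0,10, 0,0,0,0,0,0,10, 0,0,0,0,0,0,10]'
python3 -c "
from h import *
print(delta(*scr(0,.048,.0155,.0145,-.0328)))"
```

```text
time: 76.45
tool_pos: [0.5181, 0.2606, -0.0199]
tcp_rot: [3.141, 0.056, -0.003]
wrist_force: [0.3, -0.0, -1.0]
width: 0.217
grip_force: 60.9
(array([81.8, -0.4, -1.8]), array([0.01, 0.12, 0.05]))
time: 77.25
tool_pos: [0.5661, 0.262, -0.0207]
tcp_rot: [3.141, 0.056, -0.004]
wrist_force: [0.2, -0.1, 0.0]
width: 0.215
grip_force: 61.0
(array([33.8, -0.7, -2.5]), array([0.03, 0.15, 0.03]))
```

```bash
python3 -m inch '[0,-0.5,-2,0,0,0,10, 6,0,0,0,0,0,10, 6,0,0,0,0,0,10, 6,0,0,0,0,0,10, 6,0,0,0,0,0,10, 5,0,0,0,0,0,10, 0,0,1.5,0,0,0,10, 0,0,0,0,0,0,10]'
python3 -m inch '[0.8,0,0,0,0,0,10, 0.8,0,0,0,0,0,10, 0.8,0,0,0,0,0,10, 0.6,0,0,0,0,0,10, 0,0,0,0,0,0,10, 0,0,0,0,0,0,10, 0,0,0,0,0,0,10, 0,0,0,0,0,0,10]'
python3 -m inch '[0.7,0,0,0,0,0,10, 0.7,0,0,0,0,0,10, 0.6,0,0,0,0,0,10, 0,0,0,0,0,0,10, 0,0,0,0,0,0,10, 0,0,0,0,0,0,10, 0,0,0,0,0,0,10, 0,0,0,0,0,0,10]'
python3 -c "
from h import *
print(delta(*scr(0,.048,.0155,.0125,-.0328)))"
```

```text
time: 78.05
tool_pos: [0.5945, 0.2634, -0.0206]
tcp_rot: [3.14, 0.056, -0.006]
wrist_force: [-1.3, -1.4, 0.5]
width: 0.218
grip_force: 61.0
time: 78.85
tool_pos: [0.5974, 0.2636, -0.0204]
tcp_rot: [3.14, 0.056, -0.005]
wrist_force: [-0.3, -0.1, -0.8]
width: 0.213
grip_force: 61.0
time: 79.65
tool_pos: [0.5994, 0.2636, -0.0204]
tcp_rot: [3.14, 0.056, -0.005]
wrist_force: [-0.2, 0.5, -1.7]
width: 0.219
grip_force: 61.0
(array([ 0.5, -0.2, -0.1]), array([0.04, 0.19, 0.04]))
```

```bash
python3 -m inch '[0.7,0,0,0,0,0,10, 0.7,0,0,0,0,0,10, 0.6,0,0,0,0,0,10, 0,0,0,0,0,0,10, 0,0,0,0,0,0,10, 0,0,0,0,0,0,10, 0,0,0,0,0,0,10, 0,0,0,0,0,0,10]'
python3 -m inch '[0.5,0,0.2,0,0,0,10, 0.5,0,0.2,0,0,0,10, 0.5,0,0,0,0,0,10, 0,0,0,0,0,0,10, 0,0,0,0,0,0,10, 0,0,0,0,0,0,10, 0,0,0,0,0,0,10, 0,0,0,0,0,0,10]'
```

```text
time: 80.45
tool_pos: [0.5998, 0.2636, -0.0206]
tcp_rot: [3.14, 0.056, -0.01]
wrist_force: [-5.8, -0.3, 2.1]
width: 0.215
grip_force: 61.3
time: 81.25
tool_pos: [0.5997, 0.2636, -0.0207]
tcp_rot: [3.139, 0.055, -0.015]
wrist_force: [-9.6, -0.4, 7.4]
width: 0.217
grip_force: 62.0
```

```bash
python3 -m inch '[0,0,0,0,0,0,36, 0,0,0,0,0,0,36, 0,0,0,0,0,0,36, 0,0,0,0,0,0,36, 0,0,0,0,0,0,36, 0,0,-10,0,0,0,36, 0,0,-30,0,0,0,36, 0,0,-40,0,0,0,36]'
python3 -m inch '[0,0,-40,0,0,0,45, -20,40,-40,0,0,0,45, -20,40,-40,0,0,0,45, 0,20,-20,0,0,0,45, 0,0,0,0,0,0,45, 0,0,0,0,0,0,45, 0,0,0,0,0,0,45, 0,0,0,0,0,0,45]'
python3 -c "
from h import *
p=snap('wrist','w37'); print(brass('w37',.028)); print('expected',slot(0)-.004*RU,slot(1)-.004*RU)
print(blobs('w37'))
for d in(.070,.0735,.077): print(d,[wbox(p,np.r_[cr(i)+d*U,.047],np.r_[U,0]).tolist() for i in(2,1,0)])
"
```

```text
time: 82.05
tool_pos: [0.601, 0.2629, 0.0579]
tcp_rot: [3.138, 0.056, -0.013]
wrist_force: [0.4, 0.3, 0.1]
width: 0.421
grip_force: 0.0
time: 82.85
tool_pos: [0.5723, 0.1767, 0.1842]
tcp_rot: [3.14, 0.057, -0.01]
wrist_force: [-0.4, 0.8, -0.3]
width: 0.523
grip_force: 0.0
[(array([0.6261, 0.3386]), 'yaw', np.float64(2.1), 'len', np.float64(0.0406)), (array([0.6286, 0.2642]), 'yaw', np.float64(2.1), 'len', np.float64(0.0418))]
expected [0.62831117 0.26488325] [0.62569371 0.33983756]
[(414, 56, 464, 167), (308, 60, 341, 170), (360, 60, 402, 170)]
0.07 [[307.0, 66.0, 341.0, 175.0], [359.0, 65.0, 402.0, 174.0], [411.0, 63.0, 463.0, 173.0]]
0.0735 [[307.0, 62.0, 342.0, 172.0], [359.0, 61.0, 402.0, 171.0], [411.0, 59.0, 463.0, 170.0]]
0.077 [[307.0, 58.0, 342.0, 169.0], [360.0, 57.0, 403.0, 168.0], [412.0, 55.0, 464.0, 167.0]]
```

```bash
python3 -c "
from workcell import job
print(job.finish_job())"
```

```text
the job is handed in; nothing more can be done
None
```

The job is handed in: all three tubes lie centred in the cradles to about 2 mm, the loaded sled is home against its stop, and both scrapers are in the rack with the brass against the wood; the pot, dish and mallet were left alone.

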